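# Load rollers on a V-cradle and wedge-lock the clamp bar

### The arm

A 6-joint arm with a two-finger parallel gripper is mounted at the origin on the work surface; the furniture and walls round the work are solid. World frame = base frame: x ahead of the robot, y to its left, z up, the work surface at z = 0. Lengths are in m, angles in rad, forces in N, time in s.
With the tool pointing down it reaches from about 0.3 to 0.75 m from the base axis. Payload 8.5 kg.
Tool frame: the origin (TCP) lies at the very end of the fingers, on their centre line; the grasp point (between the pads) lies 19 mm behind it; z points along the fingers, y is the direction in which the jaws open and shut (so a half turn about z gives the same grasp; the last joint's range is limited). The gripper opens to 85 mm and grips with 20 to 120 N. Pads are 22 mm wide; open, the fingers measure 114 mm over their backs; the gripper's body (76 mm by 85 mm) begins 54 mm behind the grasp point. The pads swing forward as they close: fully open they stand 13 mm farther back than shut.
Start: joints at [-0.927, 0.381, 1.297, -0, 1.464, -0.215], TCP at [0.416, -0.359, 0.231] pointing down, gripper open.
Joint ranges: [-3.11, 3.11], [-0.89, 2.33], [0.22, 2.48], [-1.42, 4.56], [0.17, 2.85], [-2.88, 2.88]. Speed limits (rad/s): [2.39, 2.39, 3.14, 3.14, 3.14, 3.14].

### API

Orientations are given as a unit quaternion [w, x, y, z].
In Python, from workcell import ctrl, optics, workorder gives the robot as it stands.
- The arm moves only by the tool servo_tool, never from a script. Its argument "commands" is a list of rows, each an object with "travel": the shift along the tool's x, y, z in cm, a list of three; "dr": the turn, a rotation vector about the tool's x, y, z in rad, a list of three. A call has exactly 10 rows; each row is the pose to reach, as a shift and turn from the pose commanded when the call began, along the tool's axes at that moment; what a row does not reach only later rows make up. A row lasts 1/12 s, in which the tool goes at most 41.7 mm and 7.16 degrees, less where a joint would pass 70% of its speed; a pose out of reach is approached as far as the arm can. A call with a gripper value outside its range is refused whole. "gripper" is the opening, from -1 (shut) to 1 (fully open), so that 0 is half open, set as the call begins (left out, the last holds). The fingers move at their own pace and stop on an object; the grip force is fixed at half the most. Time passes only in rows, so rows that repeat a pose let the fingers close, or fill a call up. It gives the time, the measured TCP pose, the force and the opening at its end, in the units of the state.
- ctrl.sense(): the state, without advancing time (a new reading comes with each control period).
- optics.read_camera(name): name is "side" or "top"; returns a dict with "pixels" (384x512x3 uint8, red, green, blue), "mtx" (3x3 intrinsics, pixels), "dist_coeffs" ([k1, k2, p1, p2, k3] as OpenCV has them; the pictures are not rectified), "R" (3x3) and "t" (3): a world point X has camera coordinates R X + t. Camera axes: x right, y down, z forward; pixel columns grow to the right and rows downward; lengths in m; the calibration is good to about 2 mm. A picture is of the moment at which its call begins. There is no depth.
- workorder.sign_off(): hands the job in, once; it reports no verdict.
The state is a dict: "time_s": time; "joint_positions": joint angles; "dq": joint speeds; "tau": joint torques, N m; "tool_pos": TCP position; "orientation": TCP orientation; "contact_force": force on the tool from outside, world axes, zero at the start; "moment": the same for the moment, N m; "gripper_width": finger opening in m.
Only numpy, scipy, OpenCV 4.12 (cv2) and the standard library are available. Lean on these libraries where they do the work, as an engineer would, in place of code of your own. Each camera call takes 0.05 s, during which the arm holds its last target. There are 200 camera calls.

### The job

Free the empty roller fixture by drawing its red-tabbed thumb wedge fully out and sliding the yellow clamp bar fully open, then lift every roller out of the blue bin, one by one, and lay each in its own notch of the V-cradle (any notch), along the cradle, between the open bar and the end stop. Then slide the clamp bar up until it holds all the rollers hard against the end stop, and push the thumb wedge in along its ramp until it jams the bar fast, and leave it so. Do not disturb the grease tin or the tape roll.

Things in the scene. Friction and masses are not known exactly. Their poses are not given: they have to be found in the camera images.
- fixture: fixed clamping fixture; aluminium plate x -172..+92, y -140..+140 mm, 12 mm thick, on the bench. Origin on the bench under the centres of the rollers when they touch the end stop; z up; x along the laid rollers towards the dark steel end stop (inner face at x = +75 mm, top 56 mm high). A wall at x = -167..-153 mm, 42 mm high, backs the wedge. Blue saw-tooth V bearers stand at x = -52 and +52 mm.
- notch_1 (a point): notch 1 of 4 (at the +y side, 55 mm apart): centre of a roller resting here with its end against the stop, 35.3 mm above the bench; axes as the fixture. The two bearers (10 mm thick, 90 degree Vs 55 mm wide, tips 52 mm high) carry its steel shaft; the sleeve hangs free between them. Open bar to stop: 178 mm, so lay the 150 mm roller about 10 mm back (fixture -x) from this point.
- notch_2 (a point): notch 2 of 4, counted from the fixture's +y side: the same point as notch_1 has, for this notch
- notch_3 (a point): notch 3 of 4, counted from the fixture's +y side: the same point as notch_1 has, for this notch
- notch_4 (a point): notch 4 of 4, counted from the fixture's +y side: the same point as notch_1 has, for this notch
- bar_slide (a joint): travel of the yellow clamp bar in m along fixture +x: 0 = fully open, 0.028 = its face holds the rollers against the end stop, 0.034 = limit (no roller). Slides with about 1.5 N friction plus that of the rollers (up to about 8 N with four). Stays where left.
- clamp_bar: yellow clamp bar, 222 mm wide, 12 mm thick, top 50 mm above the bench, with a central ram whose round steel nose (16 mm diameter) points to fixture -x, at the wedge. Origin at the fixture's origin when the bar is fully open, moving with it; axes as the fixture.
- bar_grip (a point): grip point in the black handle block on top of the clamp bar (block 20 mm along fixture x, 18 mm along fixture y, from 52 to 88 mm above the bench); this point is 72 mm above the bench; axes as the fixture
- wedge_slide (a joint): travel of the thumb wedge in m along fixture -y: 0 = fully out, about 0.07 = jammed between bar nose and wall with rollers clamped, 0.095 = limit (not reached with rollers in). Friction 2 N. While in, it stops the bar opening; while the bar is open, its nose blocks the wedge. The ramp rises 1.4 mm in 10 mm and is self-locking; a push of 10 to 15 N jams it well.
- wedge: bronze-coloured thumb wedge, 100 mm long, 22 mm thick at its thin end and 36 mm at its thick end, 38 mm high above the bench. Origin at the fixture's origin when drawn fully out, moving with it; axes as the fixture.
- wedge_grip (a point): grip point in the wedge's red tab, at the thick end (block 24 mm along fixture x, 16 mm along fixture y, from 37 to 77 mm above the bench); this point is 62 mm above the bench; axes as the fixture
- stock_bin: fixed open blue bin, 190 x 252 x 40 mm, walls and floor 5 mm; origin under its centre. Rollers lie in it along its x axis, in four shallow troughs 54 mm apart along its y (15 degree slopes, crests 13 mm above the bench); a roller's axis lies there 19 mm above the bench, so keep the fingertips over 13 mm.
- roller_1: loose roller: steel shaft 16 mm diameter, 150 mm long, with a black rubber sleeve 26 mm diameter and 60 mm long round its middle (a thin orange band marks the exact middle); about 0.12 kg; origin at its centre, x along its axis; the rubber hardly rolls. May be absent from a run.
- roller_2: loose roller: steel shaft 16 mm diameter, 150 mm long, with a black rubber sleeve 26 mm diameter and 60 mm long round its middle (a thin orange band marks the exact middle); about 0.12 kg; origin at its centre, x along its axis; the rubber hardly rolls. May be absent from a run.
- roller_3: loose roller: steel shaft 16 mm diameter, 150 mm long, with a black rubber sleeve 26 mm diameter and 60 mm long round its middle (a thin orange band marks the exact middle); about 0.12 kg; origin at its centre, x along its axis; the rubber hardly rolls. May be absent from a run.
- roller_4: loose roller: steel shaft 16 mm diameter, 150 mm long, with a black rubber sleeve 26 mm diameter and 60 mm long round its middle (a thin orange band marks the exact middle); about 0.12 kg; origin at its centre, x along its axis; the rubber hardly rolls. May be absent from a run.
- grease_tin: loose yellow round tin, 68 mm diameter, 45 mm high, origin under its centre; leave it alone
- tape_roll: loose roll of cream tape lying flat, 105 mm diameter, 24 mm high, origin under its centre; leave it alone

How it is judged:
On the way, in this order (a step that is already met when the one before it is completed fails the run):
1. the wedge is drawn fully out and the clamp bar is fully open (value of joint wedge_slide below 0.012 m and value of joint bar_slide below 0.005 m), for 0.2 s.
2. every roller lies released in its own notch of the V-cradle, between the open bar and the end stop (x of roller_1 in the frame of fixture between -0.027 and 0.003 m and y of roller_1 in the frame of fixture between -0.1 and 0.1 m and z of roller_1 in the frame of fixture between 0.0315 and 0.039 m and angle between the x axis of each of roller_1, roller_2, roller_3, roller_4 and the x axis of fixture, either way round below 0.06 rad and x of roller_2 in the frame of fixture between -0.027 and 0.003 m and y of roller_2 in the frame of fixture between -0.1 and 0.1 m and z of roller_2 in the frame of fixture between 0.0315 and 0.039 m and x of roller_3 in the frame of fixture between -0.027 and 0.003 m and y of roller_3 in the frame of fixture between -0.1 and 0.1 m and z of roller_3 in the frame of fixture between 0.0315 and 0.039 m and x of roller_4 in the frame of fixture between -0.027 and 0.003 m and y of roller_4 in the frame of fixture between -0.1 and 0.1 m and z of roller_4 in the frame of fixture between 0.0315 and 0.039 m and contact force between each of roller_1, roller_2, roller_3, roller_4 and the fingers below 0.1 N and value of joint bar_slide below 0.008 m), for 0.2 s.
3. the clamp bar is slid up and holds all rollers against the end stop (x of roller_1 in the frame of fixture between -0.003 and 0.003 m and y of roller_1 in the frame of fixture between -0.1 and 0.1 m and z of roller_1 in the frame of fixture between 0.0315 and 0.039 m and angle between the x axis of each of roller_1, roller_2, roller_3, roller_4 and the x axis of fixture, either way round below 0.06 rad and x of roller_2 in the frame of fixture between -0.003 and 0.003 m and y of roller_2 in the frame of fixture between -0.1 and 0.1 m and z of roller_2 in the frame of fixture between 0.0315 and 0.039 m and x of roller_3 in the frame of fixture between -0.003 and 0.003 m and y of roller_3 in the frame of fixture between -0.1 and 0.1 m and z of roller_3 in the frame of fixture between 0.0315 and 0.039 m and x of roller_4 in the frame of fixture between -0.003 and 0.003 m and y of roller_4 in the frame of fixture between -0.1 and 0.1 m and z of roller_4 in the frame of fixture between 0.0315 and 0.039 m and value of joint bar_slide above 0.025 m), for 0.2 s.
4. the wedge is pushed in until it jams the bar (value of joint wedge_slide above 0.055 m and contact force between wedge and clamp_bar above 3 N), for 0.2 s.
At the end, for the whole second after the job is handed in: Each roller rests in a notch, along the cradle (0.06 rad), its centre within 3 mm of the point where its end touches the stop; the bar is up against the rollers (travel over 25 mm); the wedge is in (over 55 mm) and by itself presses on the bar with over 3 N (all of step 3 and all of step 4 and linear speed of each of roller_1, roller_2, roller_3, roller_4 below 0.02 m/s).
It fails at once if the grease tin is moved more than 2 cm (distance of grease_tin from where it was at the start of the episode above 0.02 m).
It fails at once if the tape roll is moved more than 2 cm (distance of tape_roll from where it was at the start of the episode above 0.02 m).
Of roller_1, roller_2, roller_3, roller_4 only 3 to 4 are there at a start; the rules pass over those that are not, and their reading is None.
At some moment in a run one of roller_1, roller_2, roller_3, roller_4 may be knocked a few centimetres aside while the robot is not near it.
Once in a run the grip may slacken for a moment while it holds something.
It also fails if it takes over 208 s, if anything falls off the work surface, if the arm or the gripper's body presses on something with over 40 N, if the wrist force passes 120 N, or if a joint passes its speed limit or range.

## Working session

There is one attempt and no reset: what is moved stays moved. The work goes in short steps, Python scripts to look and compute and a tool call to move; the robot and the scene stay as the last step left them, time stands still between calls to the robot, and variables do not carry over. Pictures are saved under pics/ and viewed, about 12 in all and at most 16, crops included, and the job is handed in when it is done.

Besides the shell and the picture viewer there is one more tool, called after "Call:" as name(argument=value, ...) on one line, values as JSON. servo_tool: Moves the arm, as the interface text tells. Its arguments: {"type":"object","properties":{"commands":{"type":"array","items":{"type":"object","properties":{"travel":{"type":"array","items":{"type":"number"}},"dr":{"type":"array","items":{"type":"number"}}}}},"gripper":{"type":"number"}},"required":["commands"]}

```bash
mkdir -p pics
cat > h.py <<'E'
import numpy as np, cv2
from workcell import ctrl, optics, workorder
from scipy.spatial.transform import Rotation as Ro
def cam(n): return optics.read_camera(n)
def save(c,f,crop=None,s=1):
    im=cv2.cvtColor(c["pixels"],cv2.COLOR_RGB2BGR)
    if crop: x0,y0,x1,y1=crop; im=im[y0:y1,x0:x1]
    cv2.imwrite("pics/"+f,cv2.resize(im,None,fx=s,fy=s,interpolation=cv2.INTER_CUBIC))
def ray(c,px,z):
    K=np.array(c["mtx"]);d=np.array(c["dist_coeffs"]);R=np.array(c["R"]);t=np.array(c["t"])
    u=cv2.undistortPoints(np.array(px,float).reshape(-1,1,2),K,d).reshape(-1,2)
    D=np.c_[u,np.ones(len(u))]@R; o=-R.T@t
    return o+D*((np.atleast_1d(z)-o[2])/D[:,2])[:,None]
def proj(c,X):
    r,_=cv2.Rodrigues(np.array(c["R"]))
    return cv2.projectPoints(np.array(X,float).reshape(-1,3),r,np.array(c["t"],float),np.array(c["mtx"]),np.array(c["dist_coeffs"]))[0].reshape(-1,2)
def hsv(c): return cv2.cvtColor(c["pixels"],cv2.COLOR_RGB2HSV)
def blobs(c,lo,hi,amin=8):
    m=cv2.inRange(hsv(c),lo,hi); n,l,s,ce=cv2.connectedComponentsWithStats(m)
    return [(ce[i].round(1).tolist(),s[i].tolist()) for i in range(1,n) if s[i][4]>=amin]
E
python3 - <<'E'
from h import *
s=ctrl.sense(); print(s)
for n in("top","side"):
    c=cam(n); save(c,n+"0.png",s=1.5); print(n,-np.array(c["R"]).T@c["t"])
E
```

```text
{'time_s': 0.0, 'joint_positions': array([-9.27308787e-01,  3.81209457e-01,  1.29828574e+00,  2.21133602e-05,
        1.46358889e+00, -2.15314573e-01]), 'dq': array([ 0.00061524, -0.00020054,  0.00014849,  0.00069085, -0.00111988,
        0.00046914]), 'tau': array([-1.11054337e-04, -4.48465562e+01, -2.31274831e+01, -2.60834486e-04,
        4.85577664e-03,  3.79268243e-06]), 'tool_pos': array([ 0.41619733, -0.35909914,  0.23069613]), 'orientation': array([-7.31025493e-04,  9.09215512e-01,  4.16325110e-01, -1.47689213e-04]), 'contact_force': array([ 0.05572883,  1.12879038, -0.07221975]), 'moment': array([0.02735463, 0.04187077, 0.00203699]), 'gripper_width': 0.08585738394100964}
top [ 0.41649418 -0.03291728  1.56799954]
side [ 0.17393925 -0.88971258  0.60988272]
```

View pics/top0.png

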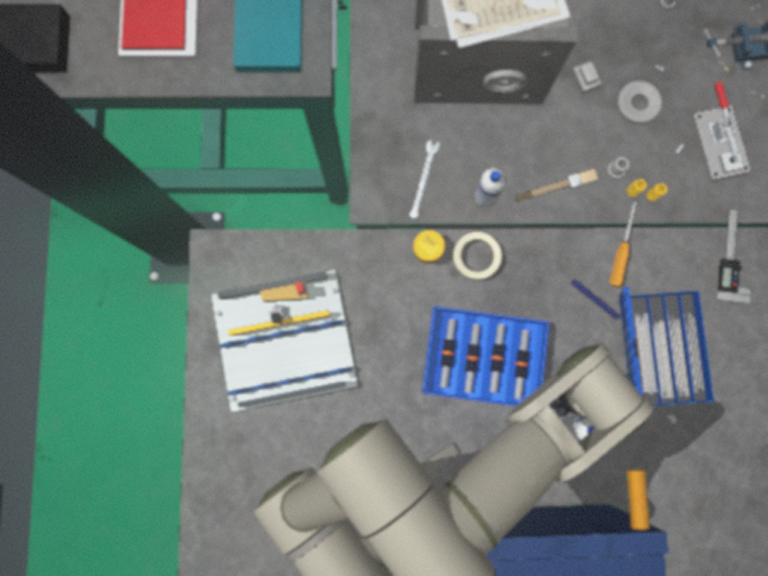

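View pics/side0.png

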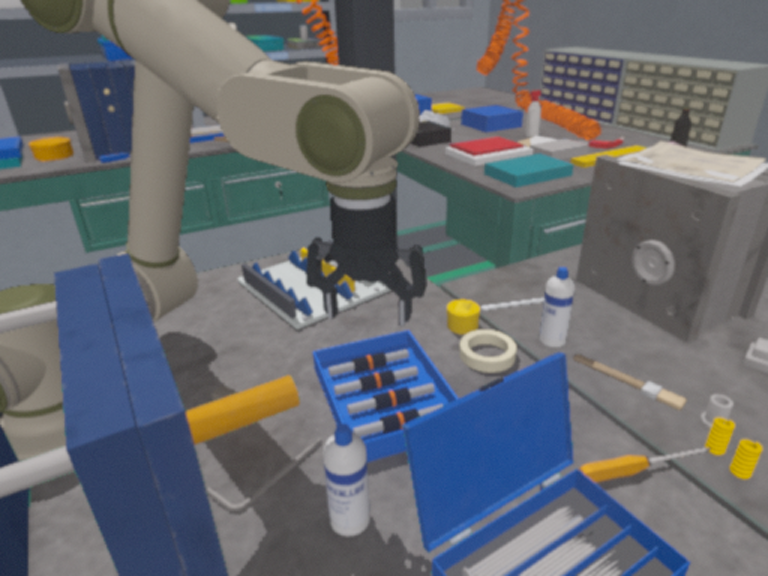

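The top view shows the fixture at around (285,340), its stop towards the robot, with the red tab at (300,288) and the handle at (278,314). Four rollers lie in the bin at around (447–523,358).

Run:
```python
from h import *
c=cam("top"); save(c,"fx.png",(130,170,250,280),6)
P=c["pixels"].astype(int)
print("red",blobs(c,(0,150,90),(6,255,255))+blobs(c,(172,150,90),(180,255,255)))
print("yel",blobs(c,(20,140,120),(32,255,255)))
H=hsv(c)
def rect(lo,hi,roi,amin):
    m=cv2.inRange(H,lo,hi);mm=np.zeros_like(m);x0,y0,x1,y1=roi;mm[y0:y1,x0:x1]=m[y0:y1,x0:x1]
    cs,_=cv2.findContours(mm,0,2)
    return [cv2.minAreaRect(k) for k in cs if cv2.contourArea(k)>=amin]
for r in rect((20,140,120),(32,255,255),(130,170,250,280),20):
    w=ray(c,cv2.boxPoints(r),.05);print("bar",w.round(4).tolist())
# orange bands in bin
b=[x for x in blobs(c,(3,120,110),(18,255,255),3) if 280<x[0][0]<370 and 200<x[0][1]<270]
print("bands",b); 
for x in b: print(ray(c,x[0],.032).round(4))
for r in rect((100,120,60),(130,255,255),(275,195,375,275),500):
    print("bin",r); print(ray(c,cv2.boxPoints(r),.04).round(4).tolist())
for r in rect((0,0,150),(180,60,255),(130,170,250,280),100): print("plate",r,ray(c,cv2.boxPoints(r),.012).round(4).tolist())
s=cam("side")
print("side bands",[x for x in blobs(s,(3,120,110),(18,255,255),5) if 220<x[0][0]<300 and 220<x[0][1]<300])
```

```text
red [([86.8, 1.5], [84, 0, 6, 5, 14]), ([106.0, 7.7], [91, 0, 32, 18, 186]), ([86.2, 8.7], [84, 7, 6, 5, 12]), ([87.2, 15.6], [85, 13, 6, 7, 16]), ([111.4, 20.6], [101, 12, 21, 20, 131]), ([91.5, 26.4], [84, 18, 14, 14, 50]), ([101.9, 29.2], [99, 27, 9, 5, 14]), ([480.4, 63.8], [479, 61, 4, 7, 12]), ([100.2, 17.0], [82, 0, 41, 32, 680]), ([114.4, 2.7], [105, 0, 18, 8, 71]), ([480.5, 62.6], [477, 56, 8, 15, 35])]
yel [([423.9, 124.8], [418, 120, 13, 11, 87]), ([437.4, 127.7], [431, 123, 13, 11, 87]), ([285.6, 163.6], [276, 154, 20, 20, 328]), ([206.3, 210.8], [194, 208, 25, 7, 58]), ([168.0, 218.5], [153, 215, 32, 8, 72])]
bar [[0.55, 0.3017, 0.05], [0.5695, 0.203, 0.05], [0.5627, 0.2015, 0.05], [0.5432, 0.3001, 0.05]]
bar [[0.576, 0.1702, 0.05], [0.5914, 0.0927, 0.05], [0.5845, 0.0913, 0.05], [0.5692, 0.1687, 0.05]]
bands [([298.1, 234.9], [296, 234, 5, 3, 14]), ([314.6, 238.1], [312, 237, 6, 3, 14]), ([330.9, 238.1], [329, 237, 5, 3, 14]), ([347.5, 242.0], [345, 241, 6, 3, 16])]
[[ 0.5026 -0.1671  0.032 ]]
[[ 0.492  -0.2205  0.032 ]]
[[ 0.4918 -0.2734  0.032 ]]
[[ 0.479  -0.3269  0.
[... 304 characters left out ...]
.69007110595703) [[0.4131, 0.3148, 0.012], [0.4674, 0.036, 0.012], [0.4286, 0.0281, 0.012], [0.3747, 0.306, 0.012]]
plate ((190.26889038085938, 238.1982879638672), (30.102272033691406, 87.32303619384766), 79.11447143554688) [[0.5164, 0.3364, 0.012], [0.5698, 0.0546, 0.012], [0.4723, 0.0355, 0.012], [0.42, 0.3151, 0.012]]
plate ((184.11538696289062, 204.07688903808594), (35.10478210449219, 86.094970703125), 78.69007110595703) [[0.6373, 0.3602, 0.012], [0.6933, 0.0799, 0.012], [0.5775, 0.0564, 0.012], [0.5228, 0.334, 0.012]]
side bands [([246.6, 240.5], [245, 237, 4, 8, 23]), ([251.6, 253.0], [250, 249, 4, 9, 24]), ([261.7, 264.5], [260, 261, 4, 9, 26]), ([267.0, 278.4], [265, 276, 5, 7, 21])]
```

View pics/fx.png

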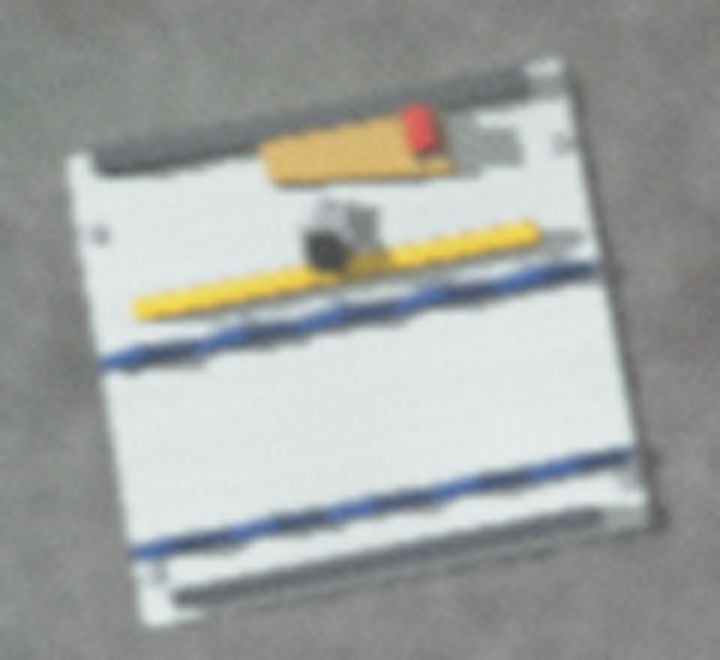

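```bash
cat >> h.py <<'E'
import json
def fx():
    d=json.load(open("fx.json")); return np.array(d["o"]),d["yaw"]
def f2w(p):
    o,y=fx(); c,s=np.cos(y),np.sin(y); p=np.array(p,float)
    return np.array([o[0]+c*p[0]-s*p[1],o[1]+s*p[0]+c*p[1],p[2]])
def w2f(p):
    o,y=fx(); c,s=np.cos(y),np.sin(y); d=np.array(p)[:2]-o
    return np.array([c*d[0]+s*d[1],-s*d[0]+c*d[1],p[2]])
def st():
    s=ctrl.sense(); q=s["orientation"]; R=Ro.from_quat([q[1],q[2],q[3],q[0]])
    return s,np.array(s["tool_pos"]),R
def down(yaw): # tool x at yaw, z down
    c,s=np.cos(yaw),np.sin(yaw); return Ro.from_matrix(np.array([[c,s,0],[s,-c,0],[0,0,-1]]))
def go(p,yaw,lab="",frm=None):
    s,p0,R0=st()
    if frm is not None: p0,R0=np.array(frm[0]),down(frm[1])
    print(lab,"travel cm",(R0.inv().apply(np.array(p)-p0)*100).round(2).tolist(),"dr",(R0.inv()*down(yaw)).as_rotvec().round(3).tolist())
E
python3 - <<'E'
from h import *
from scipy.optimize import least_squares
c=cam("top")
px=np.array([(68,153),(565,60),(655,525),(145,628)])/6+[130-.4,170-.4]
W=ray(c,px,.012)[:,:2]
F=np.array([(-.172,-.14),(-.172,.14),(.092,.14),(.092,-.14)])
m,n=F.mean(0),W.mean(0);A=(F-m).T@(W-n);yaw=np.arctan2(A[0,1]-A[1,0],A[0,0]+A[1,1])
C=np.array([[np.cos(yaw),-np.sin(yaw)],[np.sin(yaw),np.cos(yaw)]])
o=n-C@m; print("res mm",((C@F.T).T+o-W).round(4)*1e3,"yaw",np.degrees(yaw),"o",o)
json.dump(dict(o=o.tolist(),yaw=yaw),open("fx.json","w"))
g=lambda x,y:np.array([x,y])/6+[129.6,169.6]
print("tab",w2f(ray(c,g(420,122),.077)[0]))
print("handle",w2f(ray(c,g(323,250),.088)[0]))
print("bar ends",w2f(ray(c,g(137,310),.05)[0]),w2f(ray(c,g(535,235),.05)[0]))
# rollers: steel ends in the bin
H=hsv(c); m=cv2.inRange(H,(0,0,90),(180,70,255)); mm=np.zeros_like(m); mm[205:268,283:365]=m[205:268,283:365]
n,l,s,ce=cv2.connectedComponentsWithStats(mm)
for i in range(1,n):
    if s[i][4]>15: print(s[i],ray(c,ce[i],.027).round(4))
for name,p in dict(n1=(-.01,.0825,.0353),n4=(-.01,-.0825,.0353)).items(): print(name,f2w(p).round(3))
E
```

```text
res mm [[-0.5 -0.1]
 [ 1.1 -0. ]
 [-0.9  0.7]
 [ 0.3 -0.5]] yaw -169.11994618334296 o [0.4950205  0.18187243]
tab [-0.14081728  0.06027311  0.077     ]
handle [-0.08178702 -0.00064482  0.088     ]
bar ends [-0.07422918 -0.10912369  0.05      ] [-0.07291653  0.10776022  0.05      ]
[283 205   5  35  98] [[ 0.5607 -0.1229  0.027 ]]
[303 205  62   9 284] [[ 0.5925 -0.3155  0.027 ]]
[297 213   7  14  65] [[ 0.5526 -0.1753  0.027 ]]
[314 216   6  15  66] [[ 0.5415 -0.2282  0.027 ]]
[331 216   5  14  58] [[ 0.5419 -0.2825  0.027 ]]
[347 220   5  15  60] [[ 0.5278 -0.3347  0.027 ]]
[294 243   6  15  70] [[ 0.4536 -0.1611  0.027 ]]
[310 247   6  15  67] [[ 0.4417 -0.2138  0.027 ]]
[327 247   6  14  68] [[ 0.4419 -0.2683  0.027 ]]
[349 248  16  20 127] [[ 0.4148 -0.3639  0.027 ]]
[343 251   6  15  69] [[ 0.4287 -0.3204  0.027 ]]
[283 263  33   5  92] [[ 0.4033 -0.1546  0.027 ]]
n1 [0.52  0.103 0.035]
n4 [0.489 0.265 0.035]
```

Run:
```python
from h import *
o,y=fx(); Y=y+np.pi
print(np.degrees(Y)); p=f2w((-.141,.060,.20)); print(p); go(p,Y)
```

```text
10.880053816657048
[0.64481117 0.14956522 0.2       ]
 travel cm [53.45, -15.94, 3.12] dr [-0.001, 0.0, 0.669]
```

Call:
servo_tool(commands=[{"travel":[3.6,-1.1,0],"dr":[0,0,0.067]},{"travel":[7.2,-2.2,0],"dr":[0,0,0.134]},{"travel":[10.8,-3.3,0],"dr":[0,0,0.201]},{"travel":[14.4,-4.4,0],"dr":[0,0,0.268]},{"travel":[18,-5.5,0],"dr":[0,0,0.335]},{"travel":[21.6,-6.6,0],"dr":[0,0,0.402]},{"travel":[25.2,-7.7,0],"dr":[0,0,0.469]},{"travel":[28.8,-8.8,0],"dr":[0,0,0.536]},{"travel":[32.4,-9.9,0],"dr":[0,0,0.602]},{"travel":[36,-11,0],"dr":[-0.001,0,0.669]}], gripper=0)

```text
time_s: 1.08
tool_pos: [0.5687, -0.013, 0.2313]
orientation: [0.0, 0.996, 0.093, 0.0]
contact_force: [-0.1, -0.6, 0.1]
gripper_width: 0.0426
```

Run:
```python
from h import *
o,y=fx(); Y=y+np.pi
p=f2w((-.141,.060,.12)); go(p,Y); print(st()[1],ctrl.sense()["gripper_width"])
```

```text
travel cm [10.49, -14.58, 11.12] dr [0.001, -0.0, -0.003]
[ 0.5686979  -0.01304156  0.2313166 ] 0.04262542754553011
```

Call:
servo_tool(commands=[{"travel":[2.1,-2.9,1.5],"dr":[0,0,0]},{"travel":[4.2,-5.8,3],"dr":[0,0,0]},{"travel":[6.3,-8.7,4.5],"dr":[0,0,0]},{"travel":[8.4,-11.6,6],"dr":[0,0,0]},{"travel":[10.5,-14.6,8],"dr":[0,0,-0.003]},{"travel":[10.5,-14.6,11],"dr":[0,0,-0.003]},{"travel":[10.5,-14.6,11],"dr":[0,0,-0.003]},{"travel":[10.5,-14.6,11],"dr":[0,0,-0.003]},{"travel":[10.5,-14.6,11],"dr":[0,0,-0.003]},{"travel":[10.5,-14.6,11],"dr":[0,0,-0.003]}])

```text
time_s: 1.92
tool_pos: [0.6446, 0.1472, 0.1236]
orientation: [0.001, 0.995, 0.096, 0.002]
contact_force: [0.5, 0.7, 0.1]
gripper_width: 0.0428
```

Run:
```python
from h import *
print(w2f(st()[1])); c=cam("side"); a=proj(c,[st()[1]])[0].astype(int);print(a)
save(c,"s1.png",(140,100,300,230),5)
```

```text
[-0.14039001  0.06231612  0.12356599]
[241 155]
```

View pics/s1.png

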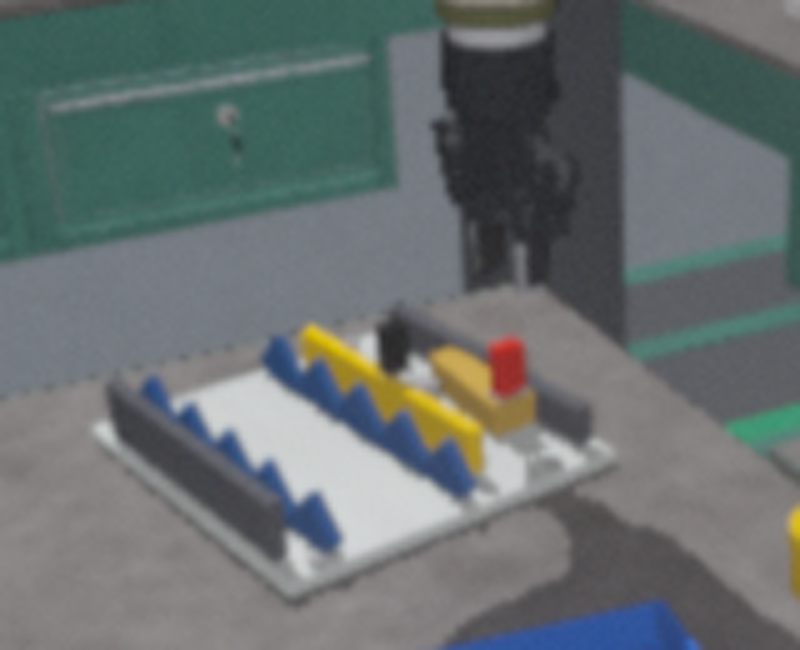

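The side crop shows the jaws straight above the red tab (tab at about (242,173) in full pixels), with the wedge in and the bar closed. I'll descend and grip.

Call:
servo_tool(commands=[{"travel":[0,-0.2,2],"dr":[0,0,0]},{"travel":[0,-0.2,4],"dr":[0,0,0]},{"travel":[0,-0.2,6],"dr":[0,0,0]},{"travel":[0,-0.2,7.3],"dr":[0,0,0]},{"travel":[0,-0.2,7.3],"dr":[0,0,0]},{"travel":[0,-0.2,7.3],"dr":[0,0,0]},{"travel":[0,-0.2,7.3],"dr":[0,0,0]},{"travel":[0,-0.2,7.3],"dr":[0,0,0]},{"travel":[0,-0.2,7.3],"dr":[0,0,0]},{"travel":[0,-0.2,7.3],"dr":[0,0,0]}])

```text
time_s: 2.8
tool_pos: [0.6439, 0.1501, 0.0491]
orientation: [0.0, 0.995, 0.096, 0.001]
contact_force: [0.5, -0.4, -0.5]
gripper_width: 0.0429
```

Call:
servo_tool(commands=[{"travel":[0,0,0],"dr":[0,0,0]},{"travel":[0,0,0],"dr":[0,0,0]},{"travel":[0,0,0],"dr":[0,0,0]},{"travel":[0,0,0],"dr":[0,0,0]},{"travel":[0,0,0],"dr":[0,0,0]},{"travel":[0,0,0],"dr":[0,0,0]},{"travel":[0,0,0],"dr":[0,0,0]},{"travel":[0,0,0],"dr":[0,0,0]},{"travel":[0,0,0],"dr":[0,0,0]},{"travel":[0,0,0],"dr":[0,0,0]}], gripper=-1)

```text
time_s: 3.63
tool_pos: [0.6437, 0.1502, 0.0486]
orientation: [0.0, 0.995, 0.096, 0.0]
contact_force: [-1.5, 1.2, 5.4]
gripper_width: 0.0148
```

Call:
servo_tool(commands=[{"travel":[0,0.6,0],"dr":[0,0,0]},{"travel":[0,1.2,0],"dr":[0,0,0]},{"travel":[0,1.8,0],"dr":[0,0,0]},{"travel":[0,2.4,0],"dr":[0,0,0]},{"travel":[0,3,0],"dr":[0,0,0]},{"travel":[0,3.6,0],"dr":[0,0,0]},{"travel":[0,4.2,0],"dr":[0,0,0]},{"travel":[0,4.8,0],"dr":[0,0,0]},{"travel":[0,5.4,0],"dr":[0,0,0]},{"travel":[0,5.4,0],"dr":[0,0,0]}])

```text
time_s: 4.47
tool_pos: [0.6516, 0.1087, 0.0484]
orientation: [-0.009, 0.995, 0.098, -0.0]
contact_force: [-6.7, 55.8, 7.8]
gripper_width: 0.0151
```

Run:
```python
from h import *
s,p,R=st(); print(w2f(p),R.inv().apply(s["contact_force"]).round(1))
```

```text
[-0.13991807  0.10135924  0.0484256 ] [  4.3 -56.1  -6.7]
```

Run:
```python
from h import *
c=cam("side"); d=cam("top")
def cr(c,b): x0,y0,x1,y1=b; return cv2.resize(cv2.cvtColor(c["pixels"],4)[y0:y1,x0:x1],(400,400),interpolation=cv2.INTER_CUBIC)
cv2.imwrite("pics/s2.png",np.hstack([cr(c,(190,130,280,220)),cr(d,(150,160,250,260))]))
```

```text
(no output)
```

View pics/s2.png

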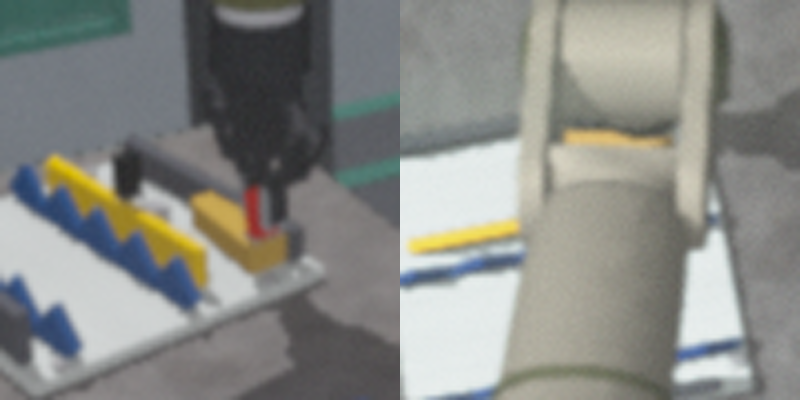

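The side view shows the wedge moved right, its thin end clear of the nose (at y≈0); it's at its out stop. I'll relax, open and rise.

Call:
servo_tool(commands=[{"travel":[0,-0.5,0],"dr":[0,0,0]},{"travel":[0,-1,0],"dr":[0,0,0]},{"travel":[0,-1.2,0],"dr":[0,0,0]},{"travel":[0,-1.2,0],"dr":[0,0,0]},{"travel":[0,-1.2,0],"dr":[0,0,0]},{"travel":[0,-1.2,0],"dr":[0,0,0]},{"travel":[0,-1.2,0],"dr":[0,0,0]},{"travel":[0,-1.2,0],"dr":[0,0,0]},{"travel":[0,-1.2,0],"dr":[0,0,0]},{"travel":[0,-1.2,0],"dr":[0,0,0]}])

```text
time_s: 5.4
tool_pos: [0.6517, 0.1094, 0.0485]
orientation: [-0.0, 0.995, 0.096, 0.0]
contact_force: [-1.5, 6.2, 5.8]
gripper_width: 0.0146
```

Call:
servo_tool(commands=[{"travel":[0,0,0],"dr":[0,0,0]},{"travel":[0,0,0],"dr":[0,0,0]},{"travel":[0,0,0],"dr":[0,0,0]},{"travel":[0,0,0],"dr":[0,0,0]},{"travel":[0,0,0],"dr":[0,0,0]},{"travel":[0,0,-2],"dr":[0,0,0]},{"travel":[0,0,-4],"dr":[0,0,0]},{"travel":[0,0,-6],"dr":[0,0,0]},{"travel":[0,0,-6],"dr":[0,0,0]},{"travel":[0,0,-6],"dr":[0,0,0]}], gripper=0)

```text
time_s: 6.23
tool_pos: [0.652, 0.1088, 0.1091]
orientation: [0.001, 0.995, 0.096, 0.001]
contact_force: [-1.2, 0.1, -0.8]
gripper_width: 0.0425
```

Run:
```python
from h import *
s,p,R=st(); print(w2f(p),R.inv().apply(s["contact_force"]).round(1))
o,y=fx(); go(f2w((-.082,-.001,.058)),y+np.pi)
```

```text
[-0.14032544  0.10142773  0.1091059 ] [-1.2 -0.3  0.8]
 travel cm [-5.82, -10.27, 5.08] dr [0.001, -0.002, 0.003]
```

Call:
servo_tool(commands=[{"travel":[-1.9,-3.4,-0.5],"dr":[0,0,0]},{"travel":[-3.9,-6.9,-0.5],"dr":[0,0,0]},{"travel":[-5.8,-10.3,-0.5],"dr":[0,0,0]},{"travel":[-5.8,-10.3,-0.5],"dr":[0,0,0]},{"travel":[-5.8,-10.3,0],"dr":[0,0,0]},{"travel":[-5.8,-10.3,2],"dr":[0,0,0]},{"travel":[-5.8,-10.3,4],"dr":[0,0,0]},{"travel":[-5.8,-10.3,5],"dr":[0,0,0]},{"travel":[-5.8,-10.3,5],"dr":[0,0,0]},{"travel":[-5.8,-10.3,5],"dr":[0,0,0]}])

```text
time_s: 7.07
tool_pos: [0.5753, 0.1982, 0.0576]
orientation: [0.001, 0.995, 0.096, -0.0]
contact_force: [-0.2, -0.1, 0.5]
gripper_width: 0.0426
```

Call:
servo_tool(commands=[{"travel":[0,0,0],"dr":[0,0,0]},{"travel":[0,0,0],"dr":[0,0,0]},{"travel":[0,0,0],"dr":[0,0,0]},{"travel":[0,0,0],"dr":[0,0,0]},{"travel":[0,0,0],"dr":[0,0,0]},{"travel":[0,0,0],"dr":[0,0,0]},{"travel":[0,0,0],"dr":[0,0,0]},{"travel":[0,0,0],"dr":[0,0,0]},{"travel":[0,0,0],"dr":[0,0,0]},{"travel":[0,0,0],"dr":[0,0,0]}], gripper=-1)

```text
time_s: 7.9
tool_pos: [0.5753, 0.2003, 0.0594]
orientation: [-0.001, 0.995, 0.096, 0.002]
contact_force: [-0.5, 7.9, 0.7]
gripper_width: 0.0171
```

Call:
servo_tool(commands=[{"travel":[0.4,0,0],"dr":[0,0,0]},{"travel":[0.8,0,0],"dr":[0,0,0]},{"travel":[1.2,0,0],"dr":[0,0,0]},{"travel":[1.6,0,0],"dr":[0,0,0]},{"travel":[2,0,0],"dr":[0,0,0]},{"travel":[2.4,0,0],"dr":[0,0,0]},{"travel":[2.7,0,0],"dr":[0,0,0]},{"travel":[2.9,0,0],"dr":[0,0,0]},{"travel":[3.1,0,0],"dr":[0,0,0]},{"travel":[3.1,0,0],"dr":[0,0,0]}])

```text
time_s: 8.73
tool_pos: [0.6057, 0.2064, 0.0594]
orientation: [-0.001, 0.995, 0.097, 0.001]
contact_force: [-1.0, 6.8, 2.1]
gripper_width: 0.0172
```

Run:
```python
from h import *
s,p,R=st(); print(w2f(p),R.inv().apply(s["contact_force"]).round(1))
```

```text
[-0.11328475 -0.00315322  0.05942507] [ 0.4 -6.9 -2.1]
```

Moved 31 mm with no end stop felt yet; I'll pull a bit further, gently.

Call:
servo_tool(commands=[{"travel":[0.1,0,0],"dr":[0,0,0]},{"travel":[0.2,0,0],"dr":[0,0,0]},{"travel":[0.3,0,0],"dr":[0,0,0]},{"travel":[0.4,0,0],"dr":[0,0,0]},{"travel":[0.5,0,0],"dr":[0,0,0]},{"travel":[0.6,0,0],"dr":[0,0,0]},{"travel":[0.6,0,0],"dr":[0,0,0]},{"travel":[0.6,0,0],"dr":[0,0,0]},{"travel":[0.6,0,0],"dr":[0,0,0]},{"travel":[0.6,0,0],"dr":[0,0,0]}])

```text
time_s: 9.57
tool_pos: [0.6083, 0.2069, 0.0593]
orientation: [-0.0, 0.995, 0.097, -0.003]
contact_force: [-16.4, 1.8, 10.5]
gripper_width: 0.0172
```

Run:
```python
from h import *
s,p,R=st(); print(w2f(p),R.inv().apply(s["contact_force"]).round(1))
```

```text
[-0.11591936 -0.00316143  0.05932996] [-15.8  -5.  -10.4]
```

Call:
servo_tool(commands=[{"travel":[-0.3,0,0],"dr":[0,0,0]},{"travel":[-0.3,0,0],"dr":[0,0,0]},{"travel":[-0.3,0,0],"dr":[0,0,0]},{"travel":[-0.3,0,0],"dr":[0,0,0]},{"travel":[-0.3,0,0],"dr":[0,0,0]},{"travel":[-0.3,0,0],"dr":[0,0,0]},{"travel":[-0.3,0,-3],"dr":[0,0,0]},{"travel":[-0.3,0,-6],"dr":[0,0,0]},{"travel":[-0.3,0,-8],"dr":[0,0,0]},{"travel":[-0.3,0,-8],"dr":[0,0,0]}], gripper=-0.12)

```text
time_s: 10.4
tool_pos: [0.6102, 0.2057, 0.1431]
orientation: [0.0, 0.995, 0.096, 0.004]
contact_force: [0.3, 0.1, -0.4]
gripper_width: 0.0372
```

Run:
```python
from h import *
s,p,R=st(); print(w2f(p),s["gripper_width"])
go((.5028,-.168,.14),np.radians(-8.2))
```

```text
[-0.11763161 -0.00167245  0.14306374] 0.03723803480686699
 travel cm [-17.71, 34.62, 0.2] dr [-0.0, -0.009, 0.336]
```

Call:
servo_tool(commands=[{"travel":[-1.8,3.5,0],"dr":[0,0,0.034]},{"travel":[-3.5,6.9,0],"dr":[0,0,0.067]},{"travel":[-5.3,10.4,0],"dr":[0,0,0.1]},{"travel":[-7.1,13.8,0],"dr":[0,0,0.134]},{"travel":[-8.9,17.3,0],"dr":[0,0,0.168]},{"travel":[-10.6,20.8,0],"dr":[0,0,0.2]},{"travel":[-12.4,24.2,0],"dr":[0,0,0.235]},{"travel":[-14.2,27.7,0],"dr":[0,0,0.269]},{"travel":[-16,31.2,0.1],"dr":[0,0,0.3]},{"travel":[-17.7,34.6,0.2],"dr":[0,-0.005,0.336]}])

```text
time_s: 11.23
tool_pos: [0.4997, -0.1698, 0.136]
orientation: [0.001, 0.997, -0.072, -0.002]
contact_force: [0.9, -0.3, 0.9]
gripper_width: 0.0377
```

Run:
```python
from h import *
c=cam("top")
b=[x for x in blobs(c,(3,120,110),(18,255,255),3) if 280<x[0][0]<370 and 200<x[0][1]<270]
for x in b: print(ray(c,x[0],.032).round(4))
c=cam("side")
for x in blobs(c,(3,120,110),(18,255,255),5):
    if 220<x[0][0]<300 and 220<x[0][1]<300: print("side",ray(c,x[0],.03).round(4))
go((.5028,-.168,.0135),np.radians(-8.2))
```

```text
[[ 0.478  -0.3278  0.032 ]]
side [[ 0.498 -0.18   0.03 ]]
side [[ 0.4857 -0.2339  0.03  ]]
side [[ 0.4866 -0.2877  0.03  ]]
side [[ 0.4746 -0.336   0.03  ]]
 travel cm [0.3, -0.54, 12.22] dr [0.002, 0.005, -0.007]
```

Call:
servo_tool(commands=[{"travel":[0,0,2],"dr":[0,0,0]},{"travel":[0,0,4],"dr":[0,0,0]},{"travel":[0,0,6],"dr":[0,0,0]},{"travel":[0,0,8],"dr":[0,0,0]},{"travel":[0,0,8],"dr":[0,0,0]},{"travel":[0,0,8],"dr":[0,0,0]},{"travel":[0,0,8],"dr":[0,0,0]},{"travel":[0,0,8],"dr":[0,0,0]},{"travel":[0,0,8],"dr":[0,0,0]},{"travel":[0,0,8],"dr":[0,0,0]}])

```text
time_s: 12.17
tool_pos: [0.5008, -0.1683, 0.0572]
orientation: [0.001, 0.997, -0.072, -0.002]
contact_force: [0.1, 0.6, 0.1]
gripper_width: 0.0376
```

Run:
```python
from h import *
go((.5028,-.168,.0135),np.radians(-8.2)); c=cam("side"); save(c,"s3.png",(200,170,310,290),5)
```

```text
travel cm [0.21, -0.06, 4.37] dr [0.002, 0.003, -0.0]
```

View pics/s3.png

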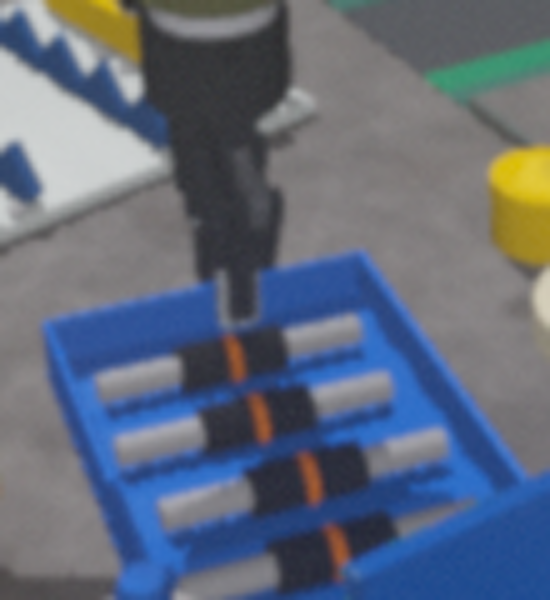

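The fingers sit right above the first band (crop (238,340)). Descend, grip, lift.

Call:
servo_tool(commands=[{"travel":[0.2,0,1.5],"dr":[0,0,0]},{"travel":[0.2,0,3],"dr":[0,0,0]},{"travel":[0.2,0,4],"dr":[0,0,0]},{"travel":[0.2,0,4.3],"dr":[0,0,0]},{"travel":[0.2,0,4.3],"dr":[0,0,0]},{"travel":[0.2,0,4.3],"dr":[0,0,0]},{"travel":[0.2,0,4.3],"dr":[0,0,0]},{"travel":[0.2,0,4.3],"dr":[0,0,0]},{"travel":[0.2,0,4.3],"dr":[0,0,0]},{"travel":[0.2,0,4.3],"dr":[0,0,0]}])

```text
time_s: 13.05
tool_pos: [0.5024, -0.1685, 0.0137]
orientation: [0.001, 0.997, -0.072, -0.002]
contact_force: [-0.6, 0.0, 0.1]
gripper_width: 0.0375
```

Call:
servo_tool(commands=[{"travel":[0,0,0],"dr":[0,0,0]},{"travel":[0,0,0],"dr":[0,0,0]},{"travel":[0,0,0],"dr":[0,0,0]},{"travel":[0,0,0],"dr":[0,0,0]},{"travel":[0,0,0],"dr":[0,0,0]},{"travel":[0,0,0],"dr":[0,0,0]},{"travel":[0,0,0],"dr":[0,0,0]},{"travel":[0,0,0],"dr":[0,0,0]},{"travel":[0,0,0],"dr":[0,0,0]},{"travel":[0,0,0],"dr":[0,0,0]}], gripper=-1)

```text
time_s: 13.88
tool_pos: [0.5024, -0.1683, 0.0139]
orientation: [0.001, 0.997, -0.071, -0.002]
contact_force: [-1.1, 1.5, 6.0]
gripper_width: 0.0244
```

Call:
servo_tool(commands=[{"travel":[0,0,-0.5],"dr":[0,0,0]},{"travel":[0,0,-1.5],"dr":[0,0,0]},{"travel":[0,0,-3],"dr":[0,0,0]},{"travel":[0,0,-5],"dr":[0,0,0]},{"travel":[0,0,-7.5],"dr":[0,0,0]},{"travel":[0,0,-10],"dr":[0,0,0]},{"travel":[0,0,-12],"dr":[0,0,0]},{"travel":[0,0,-12],"dr":[0,0,0]},{"travel":[0,0,-12],"dr":[0,0,0]},{"travel":[0,0,-12],"dr":[0,0,0]}])

```text
time_s: 14.72
tool_pos: [0.5023, -0.1681, 0.1328]
orientation: [0.0, 0.997, -0.072, -0.003]
contact_force: [0.0, 0.7, -1.3]
gripper_width: 0.0237
```

Run:
```python
from h import *
s,p,R=st(); print(w2f(p),s["gripper_width"],s["contact_force"])
o,y=fx()
for i,yy in enumerate((.0825,.0275,-.0275,-.0825)): print(i+1,f2w((-.01,yy,.1)))
go(f2w((-.010,-.0825,.13)),y+np.pi)
```

```text
[0.05888541 0.34508886 0.13278685] 0.02371672651167583 [ 0.04574282  0.68767417 -1.32912327]
1 [0.52041292 0.10274295 0.1       ]
2 [0.51003147 0.15675429 0.1       ]
3 [0.49965002 0.21076564 0.1       ]
4 [0.48926858 0.26477699 0.1       ]
 travel cm [-7.47, -42.66, 0.27] dr [0.0, 0.006, -0.333]
```

Call:
servo_tool(commands=[{"travel":[-0.3,-2,0],"dr":[0,0,-0.033]},{"travel":[-0.9,-5.5,0],"dr":[0,0,-0.066]},{"travel":[-1.6,-9.3,0],"dr":[0,0,-0.1]},{"travel":[-2.3,-13.1,0],"dr":[0,0,-0.133]},{"travel":[-3,-16.9,0],"dr":[0,0,-0.166]},{"travel":[-3.7,-20.7,0],"dr":[0,0,-0.2]},{"travel":[-4.4,-24.5,0],"dr":[0,0,-0.233]},{"travel":[-5.1,-28.3,0],"dr":[0,0,-0.266]},{"travel":[-5.8,-32.1,0],"dr":[0,0,-0.3]},{"travel":[-6.3,-35.5,0],"dr":[0,0.006,-0.333]}])

```text
time_s: 15.55
tool_pos: [0.49, 0.1941, 0.1318]
orientation: [0.0, 0.995, 0.096, -0.001]
contact_force: [0.7, -1.0, 0.1]
gripper_width: 0.0239
```

Run:
```python
from h import *
s,p,R=st(); print(w2f(p),s["gripper_width"],s["contact_force"])
o,y=fx()
go(f2w((-.010,-.0825,.032)),y+np.pi)
```

```text
[ 0.00264952 -0.01300649  0.13180623] 0.023895166750727618 [ 0.69909536 -0.97462935  0.05452131]
 travel cm [1.29, -6.95, 9.97] dr [0.001, 0.002, 0.002]
```

Call:
servo_tool(commands=[{"travel":[0.4,-2.5,0],"dr":[0,0,0]},{"travel":[0.8,-5,1],"dr":[0,0,0]},{"travel":[1.2,-6.8,2],"dr":[0,0,0]},{"travel":[1.2,-6.8,3],"dr":[0,0,0]},{"travel":[1.2,-6.8,4],"dr":[0,0,0]},{"travel":[1.2,-6.8,4],"dr":[0,0,0]},{"travel":[1.2,-6.8,4],"dr":[0,0,0]},{"travel":[1.2,-6.8,4],"dr":[0,0,0]},{"travel":[1.2,-6.8,4],"dr":[0,0,0]},{"travel":[1.2,-6.8,4],"dr":[0,0,0]}])

```text
time_s: 16.38
tool_pos: [0.4905, 0.2606, 0.0936]
orientation: [0.0, 0.996, 0.094, 0.001]
contact_force: [0.5, -0.5, -0.5]
gripper_width: 0.0235
```

Run:
```python
from h import *
s,p,R=st(); print(w2f(p),s["gripper_width"],s["contact_force"])
o,y=fx()
go(f2w((-.010,-.0825,.031)),y+np.pi)
c=cam("side"); save(c,"s4.png",(140,110,270,220),6)
```

```text
[-0.01042909 -0.07814424  0.09363134] 0.0235145641072614 [ 0.48334371 -0.5115716  -0.53083508]
 travel cm [-0.06, -0.44, 6.26] dr [0.001, -0.002, -0.001]
```

View pics/s4.png

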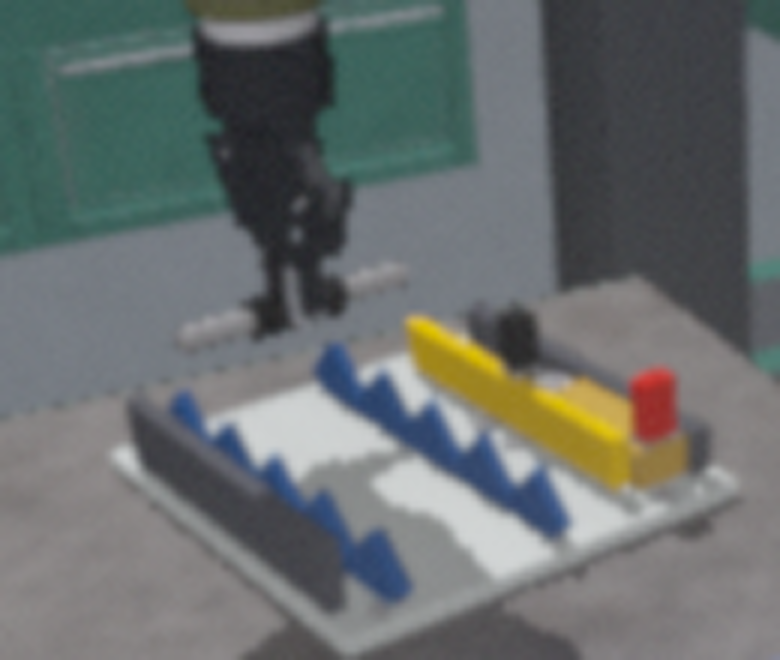

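The roller is held level, along the cradle, above notch 4; the bar is well open. Lower and release.

Call:
servo_tool(commands=[{"travel":[0,-0.3,1.5],"dr":[0,0,0]},{"travel":[0,-0.4,3],"dr":[0,0,0]},{"travel":[0,-0.4,4.5],"dr":[0,0,0]},{"travel":[0,-0.4,5.5],"dr":[0,0,0]},{"travel":[0,-0.4,6.2],"dr":[0,0,0]},{"travel":[0,-0.4,6.2],"dr":[0,0,0]},{"travel":[0,-0.4,6.2],"dr":[0,0,0]},{"travel":[0,-0.4,6.2],"dr":[0,0,0]},{"travel":[0,-0.4,6.2],"dr":[0,0,0]},{"travel":[0,-0.4,6.2],"dr":[0,0,0]}])

```text
time_s: 17.27
tool_pos: [0.4893, 0.2661, 0.0316]
orientation: [-0.001, 0.996, 0.095, 0.001]
contact_force: [-2.2, 7.3, 0.5]
gripper_width: 0.0235
```

Call:
servo_tool(commands=[{"travel":[0,0,0],"dr":[0,0,0]},{"travel":[0,0,0],"dr":[0,0,0]},{"travel":[0,0,0],"dr":[0,0,0]},{"travel":[0,0,0],"dr":[0,0,0]},{"travel":[0,0,-1],"dr":[0,0,0]},{"travel":[0,0,-3],"dr":[0,0,0]},{"travel":[0,0,-6],"dr":[0,0,0]},{"travel":[0,0,-9],"dr":[0,0,0]},{"travel":[0,0,-10],"dr":[0,0,0]},{"travel":[0,0,-10],"dr":[0,0,0]}], gripper=-0.12)

```text
time_s: 18.1
tool_pos: [0.4905, 0.2653, 0.1343]
orientation: [-0.0, 0.995, 0.095, 0.004]
contact_force: [-0.6, -0.1, -0.2]
gripper_width: 0.0376
```

```bash
cat >> h.py <<'E'
def bands(zbin=.032):
    for n in("top","side"):
        c=cam(n)
        for x in blobs(c,(3,120,110),(18,255,255),3):
            w=ray(c,x[0],zbin)[0]; f=w2f(ray(c,x[0],.046)[0])
            if .35<w[0]<.62 and -.42<w[1]<-.08: print(n,"bin",w.round(4))
            elif abs(f[0])<.05 and abs(f[1])<.13: print(n,"fix",f.round(4),x[1][4])
E
python3 - <<'E'
from h import *
bands()
go((.4916,-.221,.13),np.radians(-8.2)); print(st()[1])
E
```

```text
top bin [ 0.492  -0.2205  0.032 ]
top bin [ 0.4918 -0.2734  0.032 ]
top bin [ 0.479  -0.3269  0.032 ]
side fix [-0.0061 -0.0704  0.046 ] 13
side bin [ 0.4852 -0.2356  0.032 ]
side bin [ 0.3555 -0.1826  0.032 ]
side bin [ 0.4855 -0.2889  0.032 ]
side bin [ 0.3523 -0.205   0.032 ]
side bin [ 0.4739 -0.3362  0.032 ]
 travel cm [-8.91, 47.75, 0.12] dr [0.001, -0.001, 0.333]
[0.48902379 0.26477048 0.13073053]
```

Call:
servo_tool(commands=[{"travel":[-0.7,3.6,0],"dr":[0,0,0.033]},{"travel":[-1.4,7.4,0],"dr":[0,0,0.066]},{"travel":[-2.1,11.2,0],"dr":[0,0,0.1]},{"travel":[-2.8,15,0],"dr":[0,0,0.133]},{"travel":[-3.5,18.8,0],"dr":[0,0,0.166]},{"travel":[-4.2,22.6,0],"dr":[0,0,0.2]},{"travel":[-4.9,26.4,0],"dr":[0,0,0.233]},{"travel":[-5.6,30.2,0],"dr":[0,0,0.266]},{"travel":[-6.3,34,0],"dr":[0,0,0.3]},{"travel":[-7,37.8,0],"dr":[0,0,0.333]}])

```text
time_s: 19.03
tool_pos: [0.4908, -0.1211, 0.1298]
orientation: [-0.0, 0.997, -0.072, -0.001]
contact_force: [0.5, 0.4, 0.4]
gripper_width: 0.0378
```

Run:
```python
from h import *
cam("side");cam("side");cam("side")
go((.4916,-.221,.06),np.radians(-8.2)); print(st()[1])
```

```text
travel cm [1.52, 9.84, 6.96] dr [-0.0, 0.001, -0.004]
[ 0.49115236 -0.12150496  0.12968609]
```

Call:
servo_tool(commands=[{"travel":[0.4,2.5,0],"dr":[0,0,0]},{"travel":[0.8,5,0],"dr":[0,0,0]},{"travel":[1.2,7.5,0],"dr":[0,0,0]},{"travel":[1.5,9.8,1],"dr":[0,0,0]},{"travel":[1.5,9.8,3],"dr":[0,0,0]},{"travel":[1.5,9.8,5],"dr":[0,0,0]},{"travel":[1.5,9.8,7],"dr":[0,0,0]},{"travel":[1.5,9.8,7],"dr":[0,0,0]},{"travel":[1.5,9.8,7],"dr":[0,0,0]},{"travel":[1.5,9.8,7],"dr":[0,0,0]}])

```text
time_s: 20.02
tool_pos: [0.4932, -0.2181, 0.062]
orientation: [0.0, 0.997, -0.071, 0.001]
contact_force: [-0.2, -0.4, 0.5]
gripper_width: 0.0374
```

Run:
```python
from h import *
bands()
go((.4918,-.2207,.0137),np.radians(-8.2)); print(st()[1])
```

```text
top fix [-0.0111 -0.0841  0.046 ] 10
side fix [-0.0061 -0.0704  0.046 ] 13
side bin [ 0.4842 -0.2387  0.032 ]
side bin [ 0.3555 -0.1826  0.032 ]
side bin [ 0.4852 -0.29    0.032 ]
side bin [ 0.3513 -0.2044  0.032 ]
side bin [ 0.4731 -0.3376  0.032 ]
 travel cm [-0.14, 0.23, 4.88] dr [0.001, -0.003, 0.001]
[ 0.49341491 -0.21851481  0.06251469]
```

Call:
servo_tool(commands=[{"travel":[-0.1,0.2,1.5],"dr":[0,0,0]},{"travel":[-0.1,0.2,3],"dr":[0,0,0]},{"travel":[-0.1,0.2,4.2],"dr":[0,0,0]},{"travel":[-0.1,0.2,4.8],"dr":[0,0,0]},{"travel":[-0.1,0.2,4.8],"dr":[0,0,0]},{"travel":[-0.1,0.2,4.8],"dr":[0,0,0]},{"travel":[-0.1,0.2,4.8],"dr":[0,0,0]},{"travel":[-0.1,0.2,4.8],"dr":[0,0,0]},{"travel":[-0.1,0.2,4.8],"dr":[0,0,0]},{"travel":[-0.1,0.2,4.8],"dr":[0,0,0]}])

```text
time_s: 20.95
tool_pos: [0.4918, -0.2206, 0.0139]
orientation: [0.001, 0.997, -0.072, 0.001]
contact_force: [-0.6, -0.1, -0.2]
gripper_width: 0.0374
```

Call:
servo_tool(commands=[{"travel":[0,0,0],"dr":[0,0,0]},{"travel":[0,0,0],"dr":[0,0,0]},{"travel":[0,0,0],"dr":[0,0,0]},{"travel":[0,0,0],"dr":[0,0,0]},{"travel":[0,0,0],"dr":[0,0,0]},{"travel":[0,0,0],"dr":[0,0,0]},{"travel":[0,0,0],"dr":[0,0,0]},{"travel":[0,0,0],"dr":[0,0,0]},{"travel":[0,0,0],"dr":[0,0,0]},{"travel":[0,0,0],"dr":[0,0,0]}], gripper=-1)

```text
time_s: 21.78
tool_pos: [0.4918, -0.2209, 0.0141]
orientation: [0.001, 0.997, -0.071, 0.001]
contact_force: [-2.2, -0.6, 5.9]
gripper_width: 0.0234
```

Call:
servo_tool(commands=[{"travel":[0,0,-0.5],"dr":[0,0,0]},{"travel":[0,0,-1.5],"dr":[0,0,0]},{"travel":[0,0,-3],"dr":[0,0,0]},{"travel":[0,0,-5],"dr":[0,0,0]},{"travel":[0,0,-7.5],"dr":[0,0,0]},{"travel":[0,0,-10],"dr":[0,0,0]},{"travel":[0,0,-12],"dr":[0,0,0]},{"travel":[0,0,-12],"dr":[0,0,0]},{"travel":[0,0,-12],"dr":[0,0,0]},{"travel":[0,0,-12],"dr":[0,0,0]}])

```text
time_s: 22.62
tool_pos: [0.491, -0.2201, 0.1328]
orientation: [-0.0, 0.997, -0.072, 0.0]
contact_force: [0.8, 0.7, -1.1]
gripper_width: 0.0235
```

Run:
```python
from h import *
s,p,R=st(); print(s["gripper_width"],s["contact_force"])
o,y=fx()
go(f2w((-.010,-.029,.13)),y+np.pi)
```

```text
0.023485985015982272 [ 0.84869047  0.70782832 -1.10149843]
 travel cm [-5.34, -42.91, 0.28] dr [-0.0, -0.0, -0.333]
```

Call:
servo_tool(commands=[{"travel":[-0.3,-2.5,0],"dr":[0,0,-0.033]},{"travel":[-0.8,-6.2,0],"dr":[0,0,-0.066]},{"travel":[-1.2,-10,0],"dr":[0,0,-0.1]},{"travel":[-1.7,-13.8,0],"dr":[0,0,-0.133]},{"travel":[-2.2,-17.6,0],"dr":[0,0,-0.166]},{"travel":[-2.7,-21.4,0],"dr":[0,0,-0.2]},{"travel":[-3.1,-25.2,0],"dr":[0,0,-0.233]},{"travel":[-3.6,-29,0],"dr":[0,0,-0.266]},{"travel":[-4.1,-32.8,0],"dr":[0,0,-0.3]},{"travel":[-4.5,-36.5,0],"dr":[0,0,-0.333]}])

```text
time_s: 23.45
tool_pos: [0.498, 0.1492, 0.1319]
orientation: [0.0, 0.995, 0.096, -0.001]
contact_force: [0.5, -0.5, -2.0]
gripper_width: 0.0239
```

Call:
servo_tool(commands=[{"travel":[0.4,-2.5,0],"dr":[0,0,0]},{"travel":[0.9,-5,1],"dr":[0,0,0]},{"travel":[1.3,-6.3,2],"dr":[0,0,0]},{"travel":[1.3,-6.3,3],"dr":[0,0,0]},{"travel":[1.3,-6.3,4],"dr":[0,0,0]},{"travel":[1.3,-6.3,4],"dr":[0,0,0]},{"travel":[1.3,-6.3,4],"dr":[0,0,0]},{"travel":[1.3,-6.3,4],"dr":[0,0,0]},{"travel":[1.3,-6.3,4],"dr":[0,0,0]},{"travel":[1.3,-6.3,4],"dr":[0,0,0]}])

```text
time_s: 24.28
tool_pos: [0.5004, 0.2111, 0.0937]
orientation: [0.0, 0.996, 0.094, 0.001]
contact_force: [0.2, 0.4, -0.3]
gripper_width: 0.0237
```

Run:
```python
from h import *
s,p,R=st(); print(w2f(p),s["gripper_width"],s["contact_force"])
o,y=fx()
go(f2w((-.010,-.029,.031)),y+np.pi)
```

```text
[-0.01074434 -0.02766378  0.09367629] 0.02374308494571094 [ 0.17215438  0.44260185 -0.27724672]
 travel cm [-0.09, -0.14, 6.27] dr [0.001, -0.002, -0.001]
```

Call:
servo_tool(commands=[{"travel":[0,-0.1,1.5],"dr":[0,0,0]},{"travel":[0,-0.1,3],"dr":[0,0,0]},{"travel":[0,-0.1,4.5],"dr":[0,0,0]},{"travel":[0,-0.1,5.5],"dr":[0,0,0]},{"travel":[0,-0.1,6.2],"dr":[0,0,0]},{"travel":[0,-0.1,6.2],"dr":[0,0,0]},{"travel":[0,-0.1,6.2],"dr":[0,0,0]},{"travel":[0,-0.1,6.2],"dr":[0,0,0]},{"travel":[0,-0.1,6.2],"dr":[0,0,0]},{"travel":[0,-0.1,6.2],"dr":[0,0,0]}])

```text
time_s: 25.12
tool_pos: [0.5001, 0.2125, 0.0314]
orientation: [0.0, 0.996, 0.095, 0.001]
contact_force: [-0.6, 1.3, 0.3]
gripper_width: 0.0235
```

Call:
servo_tool(commands=[{"travel":[0,0,0],"dr":[0,0,0]},{"travel":[0,0,0],"dr":[0,0,0]},{"travel":[0,0,0],"dr":[0,0,0]},{"travel":[0,0,0],"dr":[0,0,0]},{"travel":[0,0,-1],"dr":[0,0,0]},{"travel":[0,0,-3],"dr":[0,0,0]},{"travel":[0,0,-6],"dr":[0,0,0]},{"travel":[0,0,-9],"dr":[0,0,0]},{"travel":[0,0,-10],"dr":[0,0,0]},{"travel":[0,0,-10],"dr":[0,0,0]}], gripper=-0.12)

```text
time_s: 25.95
tool_pos: [0.5009, 0.2128, 0.1343]
orientation: [0.0, 0.995, 0.095, 0.004]
contact_force: [-0.4, -0.3, -0.5]
gripper_width: 0.0379
```

Run:
```python
from h import *
bands()
go((.4918,-.2745,.13),np.radians(-8.2)); print(st()[1])
```

```text
top bin [ 0.4918 -0.2734  0.032 ]
top bin [ 0.4787 -0.3272  0.032 ]
side fix [-0.0047 -0.0672  0.046 ] 15
side fix [-0.0059 -0.018   0.046 ] 14
side bin [ 0.3559 -0.1851  0.032 ]
side bin [ 0.486  -0.2879  0.032 ]
side bin [ 0.3517 -0.2046  0.032 ]
side bin [ 0.4739 -0.3358  0.032 ]
 travel cm [-9.93, 47.68, 0.12] dr [0.001, -0.001, 0.333]
[0.4993899  0.21243745 0.13076218]
```

Call:
servo_tool(commands=[{"travel":[-0.7,3.6,0],"dr":[0,0,0.033]},{"travel":[-1.5,7.4,0],"dr":[0,0,0.066]},{"travel":[-2.3,11.2,0],"dr":[0,0,0.1]},{"travel":[-3.1,15,0],"dr":[0,0,0.133]},{"travel":[-3.9,18.8,0],"dr":[0,0,0.166]},{"travel":[-4.7,22.6,0],"dr":[0,0,0.2]},{"travel":[-5.5,26.4,0],"dr":[0,0,0.233]},{"travel":[-6.3,30.2,0],"dr":[0,0,0.266]},{"travel":[-7.1,34,0],"dr":[0,0,0.3]},{"travel":[-7.9,38,0],"dr":[0,0,0.333]}])

```text
time_s: 26.88
tool_pos: [0.4927, -0.1769, 0.1298]
orientation: [-0.001, 0.997, -0.072, -0.001]
contact_force: [1.7, 0.0, -0.1]
gripper_width: 0.0375
```

Call:
servo_tool(commands=[{"travel":[0.3,2.5,0],"dr":[0,0,0]},{"travel":[0.7,5,0],"dr":[0,0,0]},{"travel":[1,7.5,0],"dr":[0,0,0]},{"travel":[1.3,9.8,1],"dr":[0,0,0]},{"travel":[1.3,9.8,3],"dr":[0,0,0]},{"travel":[1.3,9.8,5],"dr":[0,0,0]},{"travel":[1.3,9.8,7],"dr":[0,0,0]},{"travel":[1.3,9.8,7],"dr":[0,0,0]},{"travel":[1.3,9.8,7],"dr":[0,0,0]},{"travel":[1.3,9.8,7],"dr":[0,0,0]}])

```text
time_s: 27.72
tool_pos: [0.493, -0.2744, 0.0618]
orientation: [0.0, 0.997, -0.071, 0.001]
contact_force: [-0.1, 0.9, 0.4]
gripper_width: 0.0376
```

Run:
```python
from h import *
bands()
go((.4918,-.2742,.0137),np.radians(-8.2)); print(st()[1])
```

```text
top fix [-0.0107 -0.0288  0.046 ] 12
top fix [-0.011  -0.0835  0.046 ] 12
side fix [-0.0053 -0.0689  0.046 ] 14
side fix [-0.0059 -0.018   0.046 ] 14
side bin [ 0.3548 -0.1867  0.032 ]
side bin [ 0.4849 -0.2915  0.032 ]
side bin [ 0.4735 -0.3371  0.032 ]
 travel cm [-0.16, -0.03, 4.88] dr [0.002, -0.003, 0.0]
[ 0.49324083 -0.27466093  0.06247222]
```

Call:
servo_tool(commands=[{"travel":[-0.1,0,1.5],"dr":[0,0,0]},{"travel":[-0.1,0,3],"dr":[0,0,0]},{"travel":[-0.1,0,4.2],"dr":[0,0,0]},{"travel":[-0.1,0,4.8],"dr":[0,0,0]},{"travel":[-0.1,0,4.8],"dr":[0,0,0]},{"travel":[-0.1,0,4.8],"dr":[0,0,0]},{"travel":[-0.1,0,4.8],"dr":[0,0,0]},{"travel":[-0.1,0,4.8],"dr":[0,0,0]},{"travel":[-0.1,0,4.8],"dr":[0,0,0]},{"travel":[-0.1,0,4.8],"dr":[0,0,0]}])

```text
time_s: 28.65
tool_pos: [0.4921, -0.2744, 0.0139]
orientation: [0.001, 0.997, -0.071, 0.001]
contact_force: [0.3, 0.4, 0.2]
gripper_width: 0.0378
```

Call:
servo_tool(commands=[{"travel":[0,0,0],"dr":[0,0,0]},{"travel":[0,0,0],"dr":[0,0,0]},{"travel":[0,0,0],"dr":[0,0,0]},{"travel":[0,0,0],"dr":[0,0,0]},{"travel":[0,0,0],"dr":[0,0,0]},{"travel":[0,0,0],"dr":[0,0,0]},{"travel":[0,0,0],"dr":[0,0,0]},{"travel":[0,0,0],"dr":[0,0,0]},{"travel":[0,0,0],"dr":[0,0,0]},{"travel":[0,0,0],"dr":[0,0,0]}], gripper=-1)

```text
time_s: 29.48
tool_pos: [0.4923, -0.2751, 0.0143]
orientation: [0.001, 0.997, -0.072, 0.001]
contact_force: [-0.5, -1.3, 6.4]
gripper_width: 0.0237
```

Call:
servo_tool(commands=[{"travel":[0,0,-0.5],"dr":[0,0,0]},{"travel":[0,0,-1.5],"dr":[0,0,0]},{"travel":[0,0,-3],"dr":[0,0,0]},{"travel":[0,0,-5],"dr":[0,0,0]},{"travel":[0,0,-7.5],"dr":[0,0,0]},{"travel":[0,0,-10],"dr":[0,0,0]},{"travel":[0,0,-12],"dr":[0,0,0]},{"travel":[0,0,-12],"dr":[0,0,0]},{"travel":[0,0,-12],"dr":[0,0,0]},{"travel":[0,0,-12],"dr":[0,0,0]}])

```text
time_s: 30.32
tool_pos: [0.4913, -0.2737, 0.1327]
orientation: [-0.0, 0.997, -0.072, 0.0]
contact_force: [-1.4, 0.0, -2.4]
gripper_width: 0.0237
```

Run:
```python
from h import *
s,p,R=st(); print(s["gripper_width"],s["contact_force"])
o,y=fx()
go(f2w((-.010,.026,.13)),y+np.pi)
```

```text
0.02370327886664522 [-1.44057472  0.0225851  -2.38475666]
 travel cm [-4.33, -43.02, 0.29] dr [-0.0, -0.0, -0.333]
```

Call:
servo_tool(commands=[{"travel":[-0.3,-2.5,0],"dr":[0,0,-0.033]},{"travel":[-0.6,-6.2,0],"dr":[0,0,-0.066]},{"travel":[-1,-10,0],"dr":[0,0,-0.1]},{"travel":[-1.4,-13.8,0],"dr":[0,0,-0.133]},{"travel":[-1.8,-17.6,0],"dr":[0,0,-0.166]},{"travel":[-2.2,-21.4,0],"dr":[0,0,-0.2]},{"travel":[-2.6,-25.2,0],"dr":[0,0,-0.233]},{"travel":[-3,-29,0],"dr":[0,0,-0.266]},{"travel":[-3.4,-32.8,0],"dr":[0,0,-0.3]},{"travel":[-3.7,-36.5,0],"dr":[0,0,-0.333]}])

```text
time_s: 31.15
tool_pos: [0.5061, 0.0943, 0.132]
orientation: [0.0, 0.995, 0.096, -0.001]
contact_force: [-0.2, 0.5, -1.5]
gripper_width: 0.0238
```

Call:
servo_tool(commands=[{"travel":[0.5,-2.5,0],"dr":[0,0,0]},{"travel":[1,-5,1],"dr":[0,0,0]},{"travel":[1.4,-6.4,2],"dr":[0,0,0]},{"travel":[1.4,-6.4,3],"dr":[0,0,0]},{"travel":[1.4,-6.4,4],"dr":[0,0,0]},{"travel":[1.4,-6.4,4],"dr":[0,0,0]},{"travel":[1.4,-6.4,4],"dr":[0,0,0]},{"travel":[1.4,-6.4,4],"dr":[0,0,0]},{"travel":[1.4,-6.4,4],"dr":[0,0,0]},{"travel":[1.4,-6.4,4],"dr":[0,0,0]}])

```text
time_s: 31.98
tool_pos: [0.5092, 0.1574, 0.0936]
orientation: [0.0, 0.996, 0.094, 0.001]
contact_force: [0.1, -0.5, -0.9]
gripper_width: 0.0235
```

Run:
```python
from h import *
s,p,R=st(); print(w2f(p),s["gripper_width"],s["contact_force"])
o,y=fx()
go(f2w((-.010,.026,.031)),y+np.pi)
```

```text
[-0.00930624  0.02667265  0.09364572] 0.023530349007044694 [ 0.08661374 -0.51087217 -0.9271809 ]
 travel cm [0.06, -0.07, 6.26] dr [0.001, -0.002, -0.001]
```

Call:
servo_tool(commands=[{"travel":[0.1,-0.1,1.5],"dr":[0,0,0]},{"travel":[0.1,-0.1,3],"dr":[0,0,0]},{"travel":[0.1,-0.1,4.5],"dr":[0,0,0]},{"travel":[0.1,-0.1,5.5],"dr":[0,0,0]},{"travel":[0.1,-0.1,6.2],"dr":[0,0,0]},{"travel":[0.1,-0.1,6.2],"dr":[0,0,0]},{"travel":[0.1,-0.1,6.2],"dr":[0,0,0]},{"travel":[0.1,-0.1,6.2],"dr":[0,0,0]},{"travel":[0.1,-0.1,6.2],"dr":[0,0,0]},{"travel":[0.1,-0.1,6.2],"dr":[0,0,0]}])

```text
time_s: 32.82
tool_pos: [0.51, 0.1588, 0.0314]
orientation: [0.001, 0.996, 0.095, 0.001]
contact_force: [0.0, 0.7, -1.4]
gripper_width: 0.0238
```

Call:
servo_tool(commands=[{"travel":[0,0,0],"dr":[0,0,0]},{"travel":[0,0,0],"dr":[0,0,0]},{"travel":[0,0,0],"dr":[0,0,0]},{"travel":[0,0,0],"dr":[0,0,0]},{"travel":[0,0,-1],"dr":[0,0,0]},{"travel":[0,0,-3],"dr":[0,0,0]},{"travel":[0,0,-6],"dr":[0,0,0]},{"travel":[0,0,-9],"dr":[0,0,0]},{"travel":[0,0,-10],"dr":[0,0,0]},{"travel":[0,0,-10],"dr":[0,0,0]}], gripper=-0.12)

```text
time_s: 33.65
tool_pos: [0.5109, 0.1592, 0.1346]
orientation: [0.001, 0.995, 0.095, 0.004]
contact_force: [-0.4, -0.5, 0.6]
gripper_width: 0.0378
```

Run:
```python
from h import *
bands()
go((.4785,-.3274,.13),np.radians(-8.2)); print(st()[1])
```

```text
top bin [ 0.4787 -0.3265  0.032 ]
side fix [-0.0047 -0.0672  0.046 ] 15
side fix [-0.0059 -0.018   0.046 ] 15
side fix [-0.0059  0.0376  0.046 ] 15
side bin [ 0.3559 -0.1851  0.032 ]
side bin [ 0.3536 -0.2014  0.032 ]
side bin [ 0.4735 -0.336   0.032 ]
 travel cm [-12.21, 47.18, 0.16] dr [0.001, -0.002, 0.333]
[0.50941882 0.15896726 0.13121975]
```

Call:
servo_tool(commands=[{"travel":[-0.9,3.6,0],"dr":[0,0,0.033]},{"travel":[-1.9,7.4,0],"dr":[0,0,0.066]},{"travel":[-2.9,11.2,0],"dr":[0,0,0.1]},{"travel":[-3.9,15,0],"dr":[0,0,0.133]},{"travel":[-4.9,18.8,0],"dr":[0,0,0.166]},{"travel":[-5.9,22.6,0],"dr":[0,0,0.2]},{"travel":[-6.9,26.4,0],"dr":[0,0,0.233]},{"travel":[-7.9,30.2,0],"dr":[0,0,0.266]},{"travel":[-8.9,34,0],"dr":[0,0,0.3]},{"travel":[-9.8,37.6,0],"dr":[0,0,0.333]}])

```text
time_s: 34.58
tool_pos: [0.4832, -0.2306, 0.1301]
orientation: [-0.0, 0.997, -0.073, -0.0]
contact_force: [1.1, 0.2, 0.4]
gripper_width: 0.0376
```

Call:
servo_tool(commands=[{"travel":[0.2,2.5,0],"dr":[0,0,0]},{"travel":[0.4,5,0],"dr":[0,0,0]},{"travel":[0.6,7.5,0],"dr":[0,0,0]},{"travel":[0.8,9.9,1],"dr":[0,0,0]},{"travel":[0.8,9.9,3],"dr":[0,0,0]},{"travel":[0.8,9.9,5],"dr":[0,0,0]},{"travel":[0.8,9.9,7],"dr":[0,0,0]},{"travel":[0.8,9.9,7],"dr":[0,0,0]},{"travel":[0.8,9.9,7],"dr":[0,0,0]},{"travel":[0.8,9.9,7],"dr":[0,0,0]}])

```text
time_s: 35.42
tool_pos: [0.4785, -0.328, 0.062]
orientation: [0.0, 0.997, -0.071, 0.001]
contact_force: [0.4, -0.2, -0.6]
gripper_width: 0.0381
```

Run:
```python
from h import *
bands()
go((.4785,-.3272,.0137),np.radians(-8.2)); print(st()[1])
```

```text
top fix [-0.0103  0.025   0.046 ] 11
top fix [-0.0109 -0.0281  0.046 ] 13
top fix [-0.011  -0.0835  0.046 ] 12
side fix [-0.0053 -0.0689  0.046 ] 14
side fix [-0.0064 -0.0195  0.046 ] 13
side fix [-0.0057  0.0374  0.046 ] 14
side bin [ 0.3555 -0.1826  0.032 ]
side bin [ 0.3513 -0.2036  0.032 ]
side bin [ 0.4732 -0.3384  0.032 ]
 travel cm [-0.05, -0.11, 4.89] dr [0.002, -0.003, 0.0]
[ 0.4786768  -0.32822705  0.06258146]
```

Call:
servo_tool(commands=[{"travel":[0,-0.1,1.5],"dr":[0,0,0]},{"travel":[0,-0.1,3],"dr":[0,0,0]},{"travel":[0,-0.1,4.2],"dr":[0,0,0]},{"travel":[0,-0.1,4.8],"dr":[0,0,0]},{"travel":[0,-0.1,4.8],"dr":[0,0,0]},{"travel":[0,-0.1,4.8],"dr":[0,0,0]},{"travel":[0,-0.1,4.8],"dr":[0,0,0]},{"travel":[0,-0.1,4.8],"dr":[0,0,0]},{"travel":[0,-0.1,4.8],"dr":[0,0,0]},{"travel":[0,-0.1,4.8],"dr":[0,0,0]}])

```text
time_s: 36.35
tool_pos: [0.4786, -0.3271, 0.014]
orientation: [0.001, 0.997, -0.072, 0.001]
contact_force: [-0.3, 0.5, -0.3]
gripper_width: 0.0375
```

Call:
servo_tool(commands=[{"travel":[0,0,0],"dr":[0,0,0]},{"travel":[0,0,0],"dr":[0,0,0]},{"travel":[0,0,0],"dr":[0,0,0]},{"travel":[0,0,0],"dr":[0,0,0]},{"travel":[0,0,0],"dr":[0,0,0]},{"travel":[0,0,0],"dr":[0,0,0]},{"travel":[0,0,0],"dr":[0,0,0]},{"travel":[0,0,0],"dr":[0,0,0]},{"travel":[0,0,0],"dr":[0,0,0]},{"travel":[0,0,0],"dr":[0,0,0]}], gripper=-1)

```text
time_s: 37.18
tool_pos: [0.4788, -0.3277, 0.0143]
orientation: [0.001, 0.997, -0.072, 0.001]
contact_force: [-0.9, -1.4, 6.5]
gripper_width: 0.0236
```

Call:
servo_tool(commands=[{"travel":[0,0,-0.5],"dr":[0,0,0]},{"travel":[0,0,-1.5],"dr":[0,0,0]},{"travel":[0,0,-3],"dr":[0,0,0]},{"travel":[0,0,-5],"dr":[0,0,0]},{"travel":[0,0,-7.5],"dr":[0,0,0]},{"travel":[0,0,-10],"dr":[0,0,0]},{"travel":[0,0,-12],"dr":[0,0,0]},{"travel":[0,0,-12],"dr":[0,0,0]},{"travel":[0,0,-12],"dr":[0,0,0]},{"travel":[0,0,-12],"dr":[0,0,0]}])

```text
time_s: 38.02
tool_pos: [0.4778, -0.3263, 0.1327]
orientation: [-0.0, 0.997, -0.072, 0.0]
contact_force: [0.4, -0.6, -0.5]
gripper_width: 0.024
```

Run:
```python
from h import *
s,p,R=st(); print(s["gripper_width"],s["contact_force"])
o,y=fx()
go(f2w((-.010,.081,.13)),y+np.pi)
```

```text
0.023985131501237194 [ 0.42475951 -0.56190038 -0.45644771]
 travel cm [-1.96, -43.22, 0.3] dr [-0.001, -0.0, -0.333]
```

Call:
servo_tool(commands=[{"travel":[-0.1,-2.5,0],"dr":[0,0,-0.033]},{"travel":[-0.3,-6.2,0],"dr":[0,0,-0.066]},{"travel":[-0.5,-10,0],"dr":[0,0,-0.1]},{"travel":[-0.7,-13.8,0],"dr":[0,0,-0.133]},{"travel":[-0.9,-17.6,0],"dr":[0,0,-0.166]},{"travel":[-1,-21.4,0],"dr":[0,0,-0.2]},{"travel":[-1.2,-25.2,0],"dr":[0,0,-0.233]},{"travel":[-1.4,-29,0],"dr":[0,0,-0.266]},{"travel":[-1.6,-32.8,0],"dr":[0,0,-0.3]},{"travel":[-1.7,-36.5,0],"dr":[0,0,-0.333]}])

```text
time_s: 38.85
tool_pos: [0.5126, 0.0389, 0.132]
orientation: [0.0, 0.995, 0.096, -0.001]
contact_force: [1.1, -0.0, -1.8]
gripper_width: 0.0235
```

Call:
servo_tool(commands=[{"travel":[0.7,-2.5,0],"dr":[0,0,0]},{"travel":[1.4,-5,1],"dr":[0,0,0]},{"travel":[1.9,-6.4,2],"dr":[0,0,0]},{"travel":[1.9,-6.4,3],"dr":[0,0,0]},{"travel":[1.9,-6.4,4],"dr":[0,0,0]},{"travel":[1.9,-6.4,4],"dr":[0,0,0]},{"travel":[1.9,-6.4,4],"dr":[0,0,0]},{"travel":[1.9,-6.4,4],"dr":[0,0,0]},{"travel":[1.9,-6.4,4],"dr":[0,0,0]},{"travel":[1.9,-6.4,4],"dr":[0,0,0]}])

```text
time_s: 39.68
tool_pos: [0.5204, 0.103, 0.0936]
orientation: [0.001, 0.996, 0.095, 0.001]
contact_force: [1.4, -0.1, -1.2]
gripper_width: 0.0236
```

Run:
```python
from h import *
s,p,R=st(); print(w2f(p),s["gripper_width"],s["contact_force"])
o,y=fx()
go(f2w((-.010,.081,.031)),y+np.pi)
```

```text
[-0.01004067  0.08223626  0.09364619] 0.023550287521463195 [ 1.35394522 -0.1034484  -1.20580864]
 travel cm [-0.02, -0.13, 6.26] dr [0.001, -0.002, -0.0]
```

Call:
servo_tool(commands=[{"travel":[0,-0.1,1.5],"dr":[0,0,0]},{"travel":[0,-0.1,3],"dr":[0,0,0]},{"travel":[0,-0.1,4.5],"dr":[0,0,0]},{"travel":[0,-0.1,5.5],"dr":[0,0,0]},{"travel":[0,-0.1,6.2],"dr":[0,0,0]},{"travel":[0,-0.1,6.2],"dr":[0,0,0]},{"travel":[0,-0.1,6.2],"dr":[0,0,0]},{"travel":[0,-0.1,6.2],"dr":[0,0,0]},{"travel":[0,-0.1,6.2],"dr":[0,0,0]},{"travel":[0,-0.1,6.2],"dr":[0,0,0]}])

```text
time_s: 40.52
tool_pos: [0.5201, 0.1043, 0.0315]
orientation: [0.0, 0.996, 0.095, 0.001]
contact_force: [-0.6, 4.1, 0.9]
gripper_width: 0.0237
```

Call:
servo_tool(commands=[{"travel":[0,0,0],"dr":[0,0,0]},{"travel":[0,0,0],"dr":[0,0,0]},{"travel":[0,0,0],"dr":[0,0,0]},{"travel":[0,0,0],"dr":[0,0,0]},{"travel":[0,0,-1],"dr":[0,0,0]},{"travel":[0,0,-3],"dr":[0,0,0]},{"travel":[0,0,-6],"dr":[0,0,0]},{"travel":[0,0,-9],"dr":[0,0,0]},{"travel":[0,0,-10],"dr":[0,0,0]},{"travel":[0,0,-10],"dr":[0,0,0]}], gripper=-0.12)

```text
time_s: 41.35
tool_pos: [0.5212, 0.1042, 0.1346]
orientation: [0.001, 0.995, 0.095, 0.004]
contact_force: [0.5, 0.3, -0.0]
gripper_width: 0.0373
```

Run:
```python
from h import *
bands()
o,y=fx(); go(f2w((-.117,-.0025,.135)),y+np.pi); print(st()[1])
c=cam("side"); save(c,"s5.png",(150,120,270,220),6)
```

```text
top fix [-0.0108 -0.0838  0.046 ] 11
side fix [-0.0047 -0.0672  0.046 ] 15
side fix [-0.0053 -0.0184  0.046 ] 16
side fix [-0.0059  0.0376  0.046 ] 15
side fix [-0.0057  0.0916  0.046 ] 17
side bin [ 0.3559 -0.1851  0.032 ]
 travel cm [10.74, -8.35, -0.37] dr [0.001, -0.001, -0.0]
[0.51973741 0.1041522  0.13128546]
```

View pics/s5.png

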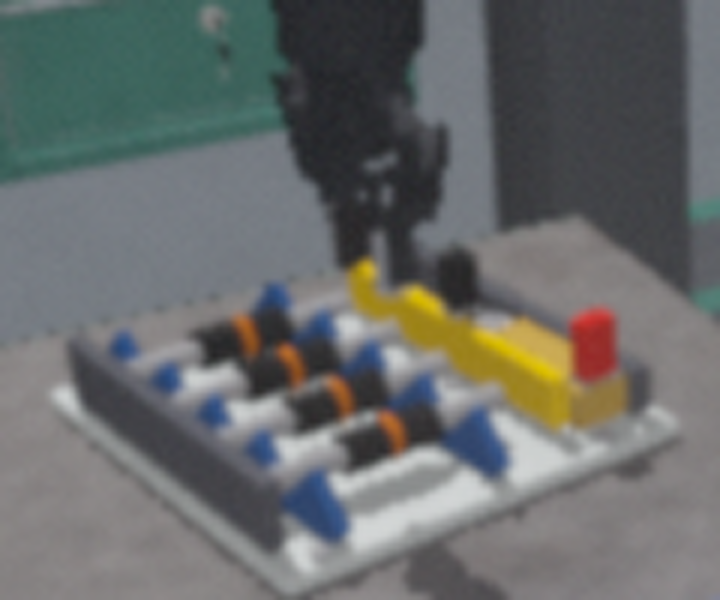

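All four rollers lie in their notches (bands at crop (245,335), (290,362), (340,395), (392,432)), with the bar open and the wedge out. Next, grip the handle.

Call:
servo_tool(commands=[{"travel":[3,-2.4,0],"dr":[0,0,0]},{"travel":[6,-4.8,0],"dr":[0,0,0]},{"travel":[9,-7,0],"dr":[0,0,0]},{"travel":[10.7,-8.3,0],"dr":[0,0,0]},{"travel":[10.7,-8.3,0],"dr":[0,0,0]},{"travel":[10.7,-8.3,1],"dr":[0,0,0]},{"travel":[10.7,-8.3,3],"dr":[0,0,0]},{"travel":[10.7,-8.3,5],"dr":[0,0,0]},{"travel":[10.7,-8.3,7],"dr":[0,0,0]},{"travel":[10.7,-8.3,7.2],"dr":[0,0,0]}])

```text
time_s: 42.33
tool_pos: [0.6065, 0.2044, 0.0545]
orientation: [0.001, 0.996, 0.094, -0.004]
contact_force: [-0.6, 1.0, -0.3]
gripper_width: 0.0377
```

Call:
servo_tool(commands=[{"travel":[0,0,0],"dr":[0,0,0]},{"travel":[0,0,0],"dr":[0,0,0]},{"travel":[0,0,0],"dr":[0,0,0]},{"travel":[0,0,0],"dr":[0,0,0]},{"travel":[0,0,0],"dr":[0,0,0]},{"travel":[0,0,0],"dr":[0,0,0]},{"travel":[0,0,0],"dr":[0,0,0]},{"travel":[0,0,0],"dr":[0,0,0]},{"travel":[0,0,0],"dr":[0,0,0]},{"travel":[0,0,0],"dr":[0,0,0]}], gripper=-1)

```text
time_s: 43.17
tool_pos: [0.6084, 0.2068, 0.0591]
orientation: [-0.0, 0.995, 0.095, -0.0]
contact_force: [-1.9, 7.1, -8.9]
gripper_width: 0.0171
```

Run:
```python
from h import *
bands()
s,p,R=st(); print(w2f(p),R.inv().apply(s["contact_force"]).round(1),s["gripper_width"])
```

```text
top fix [-0.0096  0.0805  0.046 ] 14
top fix [-0.0097  0.0265  0.046 ] 14
side fix [-0.0047 -0.0672  0.046 ] 15
side fix [-0.0059 -0.018   0.046 ] 14
side fix [-0.0059  0.0376  0.046 ] 15
side fix [-0.0058  0.0908  0.046 ] 16
side bin [ 0.3559 -0.1851  0.032 ]
[-0.11602597 -0.00311876  0.05908059] [-0.2 -8.1  9.3] 0.01716370927151946
```

Call:
servo_tool(commands=[{"travel":[-0.25,0,0],"dr":[0,0,0]},{"travel":[-0.5,0,0],"dr":[0,0,0]},{"travel":[-0.75,0,0],"dr":[0,0,0]},{"travel":[-1,0,0],"dr":[0,0,0]},{"travel":[-1.25,0,0],"dr":[0,0,0]},{"travel":[-1.5,0,0],"dr":[0,0,0]},{"travel":[-1.75,0,0],"dr":[0,0,0]},{"travel":[-2,0,0],"dr":[0,0,0]},{"travel":[-2.2,0,0],"dr":[0,0,0]},{"travel":[-2.4,0,0],"dr":[0,0,0]}])

```text
time_s: 44.1
tool_pos: [0.5858, 0.2024, 0.0591]
orientation: [-0.0, 0.995, 0.095, 0.001]
contact_force: [3.3, 8.6, -11.6]
gripper_width: 0.0172
```

Call:
servo_tool(commands=[{"travel":[-0.1,0,0],"dr":[0,0,0]},{"travel":[-0.2,0,0],"dr":[0,0,0]},{"travel":[-0.3,0,0],"dr":[0,0,0]},{"travel":[-0.4,0,0],"dr":[0,0,0]},{"travel":[-0.5,0,0],"dr":[0,0,0]},{"travel":[-0.6,0,0],"dr":[0,0,0]},{"travel":[-0.7,0,0],"dr":[0,0,0]},{"travel":[-0.7,0,0],"dr":[0,0,0]},{"travel":[-0.7,0,0],"dr":[0,0,0]},{"travel":[-0.7,0,0],"dr":[0,0,0]}])

```text
time_s: 44.93
tool_pos: [0.581, 0.2014, 0.0592]
orientation: [-0.001, 0.995, 0.095, 0.004]
contact_force: [13.5, 11.9, -16.9]
gripper_width: 0.0171
```

Run:
```python
from h import *
bands()
s,p,R=st(); print(w2f(p),R.inv().apply(s["contact_force"]).round(1),s["gripper_width"])
```

```text
top fix [-0.001   0.0808  0.046 ] 16
top fix [-0.0008  0.0269  0.046 ] 14
side fix [ 0.0055 -0.0698  0.046 ] 14
side fix [ 0.0046 -0.017   0.046 ] 17
side fix [0.0035 0.037  0.046 ] 13
side fix [0.0038 0.0931 0.046 ] 16
side bin [ 0.3559 -0.1851  0.032 ]
side bin [ 0.3509 -0.2033  0.032 ]
[-0.08815118 -0.00296683  0.05919526] [14.7 -9.5 17.9] 0.01702710996802043
```

Call:
servo_tool(commands=[{"travel":[-0.1,0,0],"dr":[0,0,0]},{"travel":[-0.2,0,0],"dr":[0,0,0]},{"travel":[-0.2,0,0],"dr":[0,0,0]},{"travel":[-0.2,0,0],"dr":[0,0,0]},{"travel":[-0.2,0,0],"dr":[0,0,0]},{"travel":[0,0,0],"dr":[0,0,0]},{"travel":[0.2,0,0],"dr":[0,0,0]},{"travel":[0.2,0,0],"dr":[0,0,0]},{"travel":[0.2,0,0],"dr":[0,0,0]},{"travel":[0.2,0,0],"dr":[0,0,0]}])

```text
time_s: 45.87
tool_pos: [0.581, 0.2014, 0.0591]
orientation: [-0.001, 0.995, 0.095, 0.001]
contact_force: [3.1, 8.8, -12.3]
gripper_width: 0.017
```

Call:
servo_tool(commands=[{"travel":[0,0,0],"dr":[0,0,0]},{"travel":[0,0,0],"dr":[0,0,0]},{"travel":[0,0,0],"dr":[0,0,0]},{"travel":[0,0,0],"dr":[0,0,0]},{"travel":[0,0,0],"dr":[0,0,0]},{"travel":[0,0,-2],"dr":[0,0,0]},{"travel":[0,0,-4],"dr":[0,0,0]},{"travel":[0,0,-5.5],"dr":[0,0,0]},{"travel":[0,0,-5.5],"dr":[0,0,0]},{"travel":[0,0,-5.5],"dr":[0,0,0]}], gripper=0)

```text
time_s: 46.7
tool_pos: [0.5811, 0.2004, 0.1147]
orientation: [0.0, 0.996, 0.095, 0.001]
contact_force: [-0.5, 0.4, -0.8]
gripper_width: 0.0426
```

Run:
```python
from h import *
bands()
s,p,R=st(); print(w2f(p),s["gripper_width"])
o,y=fx(); go(f2w((-.140,.101,.050)),y+np.pi)
```

```text
top fix [-0.0008  0.0815  0.046 ] 16
top fix [-0.0003  0.0242  0.046 ] 17
side fix [ 0.0055 -0.0698  0.046 ] 14
side fix [ 0.0046 -0.017   0.046 ] 17
side fix [0.0035 0.037  0.046 ] 13
side fix [0.0038 0.0931 0.046 ] 16
side bin [ 0.3555 -0.1863  0.032 ]
[-0.08734307 -0.00197376  0.11319481] 0.04276382296928443
 travel cm [5.27, 10.29, 6.33] dr [0.001, 0.0, -0.0]
```

Call:
servo_tool(commands=[{"travel":[1.8,3.4,0],"dr":[0,0,0]},{"travel":[3.5,6.9,0],"dr":[0,0,0]},{"travel":[5.3,10.3,0],"dr":[0,0,0]},{"travel":[5.3,10.3,0],"dr":[0,0,0]},{"travel":[5.3,10.3,0],"dr":[0,0,0]},{"travel":[5.3,10.3,2],"dr":[0,0,0]},{"travel":[5.3,10.3,4],"dr":[0,0,0]},{"travel":[5.3,10.3,6.3],"dr":[0,0,0]},{"travel":[5.3,10.3,6.3],"dr":[0,0,0]},{"travel":[5.3,10.3,6.3],"dr":[0,0,0]}])

```text
time_s: 47.63
tool_pos: [0.6514, 0.1101, 0.0504]
orientation: [0.0, 0.995, 0.095, -0.001]
contact_force: [0.2, 1.1, 0.8]
gripper_width: 0.0428
```

Call:
servo_tool(commands=[{"travel":[0,0,0],"dr":[0,0,0]},{"travel":[0,0,0],"dr":[0,0,0]},{"travel":[0,0,0],"dr":[0,0,0]},{"travel":[0,0,0],"dr":[0,0,0]},{"travel":[0,0,0],"dr":[0,0,0]},{"travel":[0,0,0],"dr":[0,0,0]},{"travel":[0,0,0],"dr":[0,0,0]},{"travel":[0,0,0],"dr":[0,0,0]},{"travel":[0,0,0],"dr":[0,0,0]},{"travel":[0,0,0],"dr":[0,0,0]}], gripper=-1)

```text
time_s: 48.47
tool_pos: [0.653, 0.1097, 0.0531]
orientation: [0.0, 0.995, 0.095, 0.002]
contact_force: [-1.2, 2.8, 6.3]
gripper_width: 0.0152
```

Call:
servo_tool(commands=[{"travel":[0,-0.5,0],"dr":[0,0,0]},{"travel":[0,-1,0],"dr":[0,0,0]},{"travel":[0,-1.5,0],"dr":[0,0,0]},{"travel":[0,-2,0],"dr":[0,0,0]},{"travel":[0,-2.5,0],"dr":[0,0,0]},{"travel":[0,-3,0],"dr":[0,0,0]},{"travel":[0,-3.5,0],"dr":[0,0,0]},{"travel":[0,-4,0],"dr":[0,0,0]},{"travel":[0,-4.5,0],"dr":[0,0,0]},{"travel":[0,-5,0],"dr":[0,0,0]}])

```text
time_s: 49.3
tool_pos: [0.6436, 0.1579, 0.0531]
orientation: [0.001, 0.995, 0.095, 0.002]
contact_force: [-2.6, -2.6, 8.1]
gripper_width: 0.0151
```

Run:
```python
from h import *
s,p,R=st(); print(w2f(p),R.inv().apply(s["contact_force"]).round(1),s["gripper_width"])
```

```text
[-0.14134461  0.05154571  0.05309509] [-3.   2.1 -8.1] 0.015082976620850225
```

Wedge in ~50 mm. Continue slowly until it jams.

Call:
servo_tool(commands=[{"travel":[0,-0.3,0],"dr":[0,0,0]},{"travel":[0,-0.6,0],"dr":[0,0,0]},{"travel":[0,-0.9,0],"dr":[0,0,0]},{"travel":[0,-1.2,0],"dr":[0,0,0]},{"travel":[0,-1.5,0],"dr":[0,0,0]},{"travel":[0,-1.8,0],"dr":[0,0,0]},{"travel":[0,-2,0],"dr":[0,0,0]},{"travel":[0,-2.2,0],"dr":[0,0,0]},{"travel":[0,-2.2,0],"dr":[0,0,0]},{"travel":[0,-2.2,0],"dr":[0,0,0]}])

```text
time_s: 50.13
tool_pos: [0.6393, 0.1798, 0.0531]
orientation: [0.001, 0.995, 0.095, 0.002]
contact_force: [-2.6, -0.7, 8.1]
gripper_width: 0.0148
```

Run:
```python
from h import *
s,p,R=st(); print(w2f(p),R.inv().apply(s["contact_force"]).round(1),s["gripper_width"])
```

```text
[-0.14125905  0.0292221   0.05309929] [-2.7  0.2 -8.1] 0.014849722854167817
```

Call:
servo_tool(commands=[{"travel":[0,-0.2,0],"dr":[0,0,0]},{"travel":[0,-0.4,0],"dr":[0,0,0]},{"travel":[0,-0.6,0],"dr":[0,0,0]},{"travel":[0,-0.7,0],"dr":[0,0,0]},{"travel":[0,-0.8,0],"dr":[0,0,0]},{"travel":[0,-0.9,0],"dr":[0,0,0]},{"travel":[0,-1,0],"dr":[0,0,0]},{"travel":[0,-1,0],"dr":[0,0,0]},{"travel":[0,-1,0],"dr":[0,0,0]},{"travel":[0,-1,0],"dr":[0,0,0]}])

```text
time_s: 50.97
tool_pos: [0.6385, 0.1848, 0.0531]
orientation: [0.004, 0.996, 0.094, 0.002]
contact_force: [-0.5, -23.0, 7.6]
gripper_width: 0.0153
```

Run:
```python
from h import *
s,p,R=st(); print(w2f(p),R.inv().apply(s["contact_force"]).round(1),s["gripper_width"])
bands()
c=cam("side"); save(c,"s6.png",(150,120,270,220),6)
```

```text
[-0.14141787  0.02424059  0.05310043] [-4.8 22.5 -7.4] 0.01529321733348675
top fix [-0.0012  0.0812  0.046 ] 17
top fix [-0.0001  0.0267  0.046 ] 13
side fix [ 0.0055 -0.0698  0.046 ] 14
side fix [ 0.0046 -0.017   0.046 ] 17
side fix [0.0035 0.037  0.046 ] 13
side fix [0.0038 0.0931 0.046 ] 16
```

View pics/s6.png

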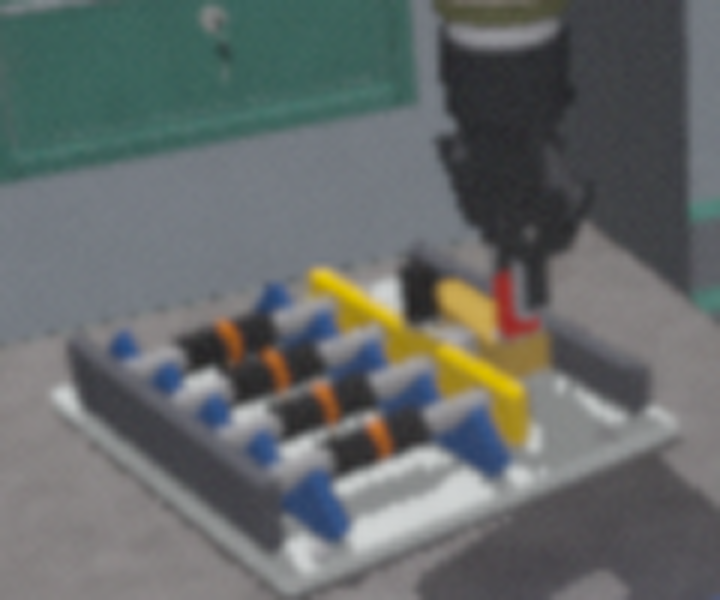

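The wedge is jammed at about 77 mm with 22 N, and the rollers are against the stop. I'll relax, open and rise.

Call:
servo_tool(commands=[{"travel":[0,0.2,0],"dr":[0,0,0]},{"travel":[0,0.4,0],"dr":[0,0,0]},{"travel":[0,0.4,0],"dr":[0,0,0]},{"travel":[0,0.4,0],"dr":[0,0,0]},{"travel":[0,0.4,0],"dr":[0,0,0]},{"travel":[0,0.4,0],"dr":[0,0,0]},{"travel":[0,0.4,0],"dr":[0,0,0]},{"travel":[0,0.4,0],"dr":[0,0,0]},{"travel":[0,0.4,0],"dr":[0,0,0]},{"travel":[0,0.4,0],"dr":[0,0,0]}])

```text
time_s: 51.95
tool_pos: [0.6386, 0.1844, 0.0531]
orientation: [0.002, 0.996, 0.095, 0.002]
contact_force: [-1.2, -6.2, 7.5]
gripper_width: 0.0148
```

Call:
servo_tool(commands=[{"travel":[0,0,0],"dr":[0,0,0]},{"travel":[0,0,0],"dr":[0,0,0]},{"travel":[0,0,0],"dr":[0,0,0]},{"travel":[0,0,0],"dr":[0,0,0]},{"travel":[0,0,0],"dr":[0,0,0]},{"travel":[0,0,-2],"dr":[0,0,0]},{"travel":[0,0,-4],"dr":[0,0,0]},{"travel":[0,0,-7],"dr":[0,0,0]},{"travel":[0,0,-9],"dr":[0,0,0]},{"travel":[0,0,-9],"dr":[0,0,0]}], gripper=-0.2)

```text
time_s: 52.78
tool_pos: [0.6394, 0.1863, 0.1463]
orientation: [0.0, 0.995, 0.095, 0.005]
contact_force: [0.8, 0.1, 0.7]
gripper_width: 0.0341
```

Call:
servo_tool(commands=[{"travel":[0,3,0],"dr":[0,0,0]},{"travel":[0,6,0],"dr":[0,0,0]},{"travel":[0,9,0],"dr":[0,0,0]},{"travel":[0,12,0],"dr":[0,0,0]},{"travel":[0,15,0],"dr":[0,0,0]},{"travel":[0,18,0],"dr":[0,0,0]},{"travel":[0,21,0],"dr":[0,0,0]},{"travel":[0,24,0],"dr":[0,0,0]},{"travel":[0,25,0],"dr":[0,0,0]},{"travel":[0,25,0],"dr":[0,0,0]}])

```text
time_s: 53.62
tool_pos: [0.6848, -0.062, 0.1405]
orientation: [0.0, 0.996, 0.093, 0.0]
contact_force: [0.0, 0.9, 0.9]
gripper_width: 0.0341
```

Run:
```python
from h import *
bands()
def cr(c,b): x0,y0,x1,y1=b; return cv2.resize(cv2.cvtColor(c["pixels"],4)[y0:y1,x0:x1],(400,400),interpolation=cv2.INTER_CUBIC)
c=cam("side"); d=cam("top")
cv2.imwrite("pics/s7.png",np.hstack([cr(c,(155,120,265,220)),cr(d,(130,170,250,280))]))
```

```text
top fix [-0.0007  0.0805  0.046 ] 14
top fix [-0.0004  0.0255  0.046 ] 13
top fix [-0.0003 -0.029   0.046 ] 14
side fix [ 0.0055 -0.0698  0.046 ] 14
side fix [ 0.0046 -0.017   0.046 ] 17
side fix [0.0035 0.037  0.046 ] 13
side fix [0.0043 0.0945 0.046 ] 15
side bin [ 0.3561 -0.183   0.032 ]
```

View pics/s7.png

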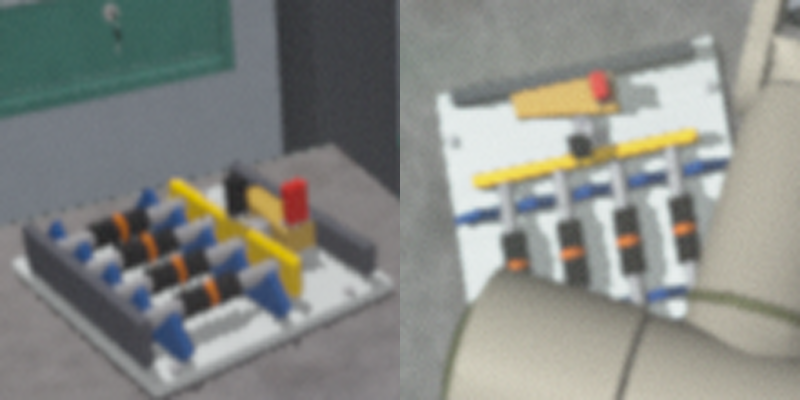

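The rollers are held at the stop, and the nose and wedge are in contact with the tab unmoved. Hand in.

```bash
python3 -c "
from workcell import workorder; print(workorder.sign_off())"
```

```text
the job is handed in; nothing more can be done
None
```

I handed the job in at about 54 s. The wedge came out to its stop and the bar was opened fully. All four rollers went from the bin into the four notches. I then slid the bar up about 28 mm and pushed the wedge in until it jammed at about 77 mm of travel.

- **Rollers:** After I released the wedge, the top camera put three roller centres within about 1 mm of the stop position. The arm hid the fourth from that camera. The side camera showed it in line with the others.
- **Wedge:** It jammed against a push of about 22 N, more than the 10–15 N suggested, and the last picture shows it still in after release. I have no direct reading of its force on the bar.
- **Grease tin and tape roll:** The arm never went near either. I did not measure them at the end.
- **Other events:** No knocked roller or slackened grip was noticed, and none of the checks failed. The notches lay about 1.5 mm off my first position estimate, so I shifted the last three placings to match.

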